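Bed four mended ceramics in their foam rests

TASK

Put the four mended celadon pieces (bottle vase, cup, oblong lidded box, brush rest) away in the grey foam rests: each goes into the rest whose recess matches the outline and size of its foot, upright and flat on the bottom of the recess. They are fragile, so keep them upright and set them down gently instead of dropping them, and do not push aside or knock over the two small jars standing among them.

Things in the scene. Friction and masses are not known exactly. Their poses are not given: they have to be found in the camera images.
- vase_mid (a point): Small celadon-glazed bottle vase, 80 mm tall, standing. Round: foot and body 54 mm across up to 46 mm high, then a shoulder, a neck 24 mm across and a 34 mm rim at the top (the mouth is closed). 0.12 to 0.22 kg. Point: on its axis, half-way up (40 mm above its foot); z up
- cup_mid (a point): Small open celadon-glazed cup without handle, 56 mm tall, standing. Round: foot 38 mm, rim 44 mm across, wall 3.5 mm. 0.07 to 0.12 kg. Point: on its axis, half-way up (28 mm above its foot); z up
- casket_mid (a point): Oblong lidded box of celadon-glazed ceramic, 72 mm (along its y) by 48 mm (along its x), 56 mm tall; the lid is glued on. 0.15 to 0.27 kg. Point: its centre, half-way up (28 mm above its underside); z up
- brushrest_mid (a point): Five-peaked brush rest of celadon-glazed ceramic: a narrow upright slab 84 mm long (along its y) and 26 mm thick (along its x), its tallest peak 52 mm, in the middle; the outer peaks are 41 and 32 mm high. 0.11 to 0.20 kg. Point: in its middle, 26 mm above its underside; z up
- pad_vase: Foam rest for the vase: square pad 86 by 86 mm with a round recess 70 mm across. Grey foam, fixed to the table, 10 mm high; the recess is 7 mm deep (its dark floor is 3 mm above the table) and leaves 8 mm all round the piece's foot. Origin: centre of the pad's underside, on the table; z up.
- pad_cup: Foam rest for the cup: square pad 70 by 70 mm with a round recess 54 mm across. Grey foam, fixed to the table, 10 mm high; the recess is 7 mm deep (its dark floor is 3 mm above the table) and leaves 8 mm all round the piece's foot. Origin: centre of the pad's underside, on the table; z up.
- pad_casket: Foam rest for the oblong box: pad 104 mm (along its y) by 80 mm (along its x) with an oblong recess 88 by 64 mm, long side along y. Grey foam, fixed to the table, 10 mm high; the recess is 7 mm deep (its dark floor is 3 mm above the table) and leaves 8 mm all round the piece's foot. Origin: centre of the pad's underside, on the table; z up.
- pad_brushrest: Foam rest for the brush rest: narrow pad 116 mm (along its y) by 58 mm (along its x) with a long recess 100 by 42 mm, long side along y. Grey foam, fixed to the table, 10 mm high; the recess is 7 mm deep (its dark floor is 3 mm above the table) and leaves 8 mm all round the piece's foot. Origin: centre of the pad's underside, on the table; z up.
- glue_jar: Bystander: small loose pale jar with a brass cap, 34 mm across, 40 mm tall, standing among the pieces. Origin: centre of its underside; z up
- filler_jar: Bystander: small loose amber jar with a white cap, 34 mm across, 44 mm tall, standing among the pieces. Origin: centre of its underside; z up
Things that resemble listed ones, but are neither listed nor needed, are in the scene too. What is shaped like the part that bears brushrest_mid but purple or turquoise is not meant.

How it is judged:
By the outcome, as a careful person would: the job done as asked, in the order asked, and still so for the second after the job is handed in, with the robot touching nothing.
It also fails if it takes over 109 s, if anything falls off the work surface, if the arm or the gripper's body presses on something with over 40 N, if the wrist force passes 120 N, or if a joint passes its speed limit or range.

ROBOT

A 6-joint arm with a two-finger parallel gripper is mounted at the origin on the work surface. World frame = base frame: x ahead of the robot, y to its left, z up, the work surface at z = 0. Lengths are in m, angles in degrees, forces in N, time in s.
With the tool pointing down it reaches from about 0.25 to 0.725 m from the base axis. Payload 9.7 kg.
Tool frame: the origin (TCP) lies between the finger pads; the fingertips stand 17 mm ahead of it and the grasp point (between the pads) lies 2 mm behind it; z points along the fingers, y is the direction in which the jaws open and shut (so a half turn about z gives the same grasp; the last joint's range is limited). The gripper opens to 85 mm and grips with 20 to 120 N. Pads are 22 mm wide; open, the fingers measure 114 mm over their backs; the gripper's body (76 mm by 85 mm) begins 54 mm behind the grasp point. The pads swing forward as they close: fully open they stand 13 mm farther back than shut.
Start: joints at [72.536, 4.979, 10.078, 95.1, 0, 90], TCP at [0.165, 0.525, 0.248] pointing down, gripper open.
Joint ranges: [-179.16, 179.16], [-48.56, 103.87], [-65.8, 70.77], [-126.05, 130.52], [-82.76, 87.17], [-180, 180]. Speed limits (degrees/s): [127.2, 127.2, 147.25, 180, 180, 180].

INTERFACE

Orientations are given as [roll, pitch, yaw] about the fixed x, y, z axes, in that order (R = Rz(yaw) Ry(pitch) Rx(roll)).
In Python, from workcell import monitor, cams, order gives the robot as it stands. The module is installed in compiled form; this text tells all that it offers.
- The arm moves only by the shell command python3 -m handwheel 'ROWS' [OPENING] [FORCE]. ROWS is JSON, a list of rows, each a list of 6 numbers: the shift along the tool's x, y, z in m, then the turn, a rotation vector about the tool's x, y, z in degrees. In form: [[tx, ty, tz, wx, wy, wz], ...]. A call has exactly 8 rows; each row shifts and turns the commanded pose from where the row before left it, along the tool's axes as they then stand; what a row does not reach is not made up. A row lasts 1/12 s, in which the tool goes at most 41.7 mm and 7.16 degrees, less where a joint would pass 70% of its speed; a pose out of reach is approached as far as the arm can. A call is refused whole if a number of a shift passes 0.0417 or a number of a turn 7.16, either way. A call with a gripper value outside its range is refused whole. OPENING is the opening, from -1 (shut) to 1 (fully open), set as the call begins (- or left out, the last holds). The fingers move at their own pace and stop on an object; FORCE is the grip in N (left out, the last holds). Time passes only in rows, so rows that do not move let the fingers close, or fill a call up. It gives the time, the measured TCP pose, the force and the opening at its end, in the units of the state.
- monitor.get_obs(): the state, without advancing time (a new reading comes with each control period).
- cams.camera(name): name is "scene" or "side" or "wrist"; returns a dict with "img" (384x512x3 uint8, red, green, blue), "depth" (384x512 float32, m along the optical axis (not along the pixel's ray), 0 where there is no reading), "fx", "fy", "cx", "cy" (pixels), "distortion" ([k1, k2, p1, p2, k3] as OpenCV has them; the pictures are not rectified), "rvec" (rotation vector, rad) and "tvec" (3), from world to camera coordinates, as OpenCV has them; the wrist camera has in their place "tool_from_camera" (4x4, takes a point from camera to tool coordinates, whose origin is the TCP and whose axes are the flange's). Camera axes: x right, y down, z forward; pixel columns grow to the right and rows downward; lengths in m; the calibration is good to about 2 mm. A picture is of the moment at which its call begins: read the wrist's pose just before it.
- order.job_done(): hands the job in, once; it reports no verdict.
The state is a dict: "time": time; "q": joint angles; "qd": joint speeds; "joint_efforts": joint torques, N m; "ee_pos": TCP position; "tcp_rot": TCP orientation; "wrist_force": force on the tool from outside, world axes, zero at the start; "torque": the same for the moment, N m; "opening": finger opening in m.
Only numpy, scipy, OpenCV 4.12 (cv2) and the standard library are available. Lean on these libraries where they do the work, as an engineer would, in place of code of your own. Each camera call takes 0.05 s, during which the arm holds its last target. There are 200 camera calls.

## Working session

There is one attempt and no reset: what is moved stays moved. The work goes in short steps, Python scripts to look and compute and a shell command to move; the robot and the scene stay as the last step left them, time stands still between calls to the robot, and variables do not carry over. Pictures are saved under pics/ and viewed, about 12 in all and at most 16, crops included, and the job is handed in when it is done.

```bash
mkdir -p pics
cat > h.py <<'E'
import numpy as np, cv2
from workcell import monitor, cams, order
from scipy.spatial.transform import Rotation as R
def obs():
    o=monitor.get_obs(); return o
def grab(name):
    o=monitor.get_obs(); c=cams.camera(name)
    K=np.array([[c['fx'],0,c['cx']],[0,c['fy'],c['cy']],[0,0,1]]); c['K']=K; c['D']=np.array(c['distortion'],float)
    if name=='wrist':
        T=np.eye(4); T[:3,:3]=R.from_euler('xyz',o['tcp_rot'],degrees=True).as_matrix(); T[:3,3]=o['ee_pos']
        c['W']=T@np.array(c['tool_from_camera'])
    else:
        r=cv2.Rodrigues(np.array(c['rvec'],float))[0]; T=np.eye(4); T[:3,:3]=r.T; T[:3,3]=-r.T@np.array(c['tvec'],float).ravel(); c['W']=T
    return c
def save(c,fn,s=1,crop=None):
    im=c['img'][:,:,::-1]
    if crop: im=im[crop[1]:crop[3],crop[0]:crop[2]]
    cv2.imwrite('pics/'+fn,cv2.resize(im,None,fx=s,fy=s,interpolation=cv2.INTER_CUBIC))
def plane(c,uv,z):
    uv=np.array(uv,float).reshape(-1,1,2); n=cv2.undistortPoints(uv,c['K'],c['D']).reshape(-1,2)
    d=np.c_[n,np.ones(len(n))]@c['W'][:3,:3].T; o=c['W'][:3,3]
    return o+d*((z-o[2])/d[:,2])[:,None]
def cloud(c):
    h,w=c['depth'].shape; v,u=np.mgrid[:h,:w]
    n=cv2.undistortPoints(np.stack([u,v],-1).reshape(-1,1,2).astype(float),c['K'],c['D']).reshape(-1,2)
    p=np.c_[n,np.ones(len(n))]*c['depth'].reshape(-1,1)
    return (p@c['W'][:3,:3].T+c['W'][:3,3]).reshape(h,w,3)
E
python3 - <<'E'
from h import *
print(obs())
for n in ['scene','side']:
    c=grab(n); save(c,n+'0.png',1.5); print(n,c['W'][:3,3],c['W'][:3,2],(c['depth']>0).mean())
c=grab('wrist'); save(c,'w0.png',1.0); print(c['tool_from_camera'],c['fx'])
E
```

```text
{'time': 0.0, 'q': array([7.25360159e+01, 5.01036615e+00, 1.00336448e+01, 9.50994902e+01,
       1.47637153e-04, 9.00009266e+01]), 'qd': array([ 0.01852754,  0.09114638, -0.00575874, -0.05223724, -0.02593991,
        0.11587529]), 'joint_efforts': array([-1.49419238e-04, -5.20390928e+01,  4.64798641e+01,  1.64635474e-02,
       -1.45087442e-04,  6.87947107e-06]), 'ee_pos': array([0.16499412, 0.52444605, 0.24758285]), 'tcp_rot': array([-1.79923788e+02, -1.46404470e-04,  1.62535089e+02]), 'wrist_force': array([-0.5137844 , -0.3694526 ,  0.75861806]), 'torque': array([-0.02718922, -0.02574386,  0.00872876]), 'opening': 0.08567006721564215}
scene [ 0.99151926 -0.34004254  0.72565188] [-0.56540392  0.42475996 -0.70703421] 0.9960734049479166
side [ 0.06530987 -0.54272982  0.95404442] [ 0.37166177  0.5098005  -0.77586789] 0.9959360758463541
[[-6.36045137e-04 -9.46009330e-01 -3.24138771e-01  8.43489600e-02]
 [ 9.99998797e-01 -1.43087386e-04 -1.54465437e-03  3.91266454e-04]
 [ 1.41487728e-03 -3.24139363e-01  9.46008283e-01 -1.25856370e-01]
 [ 0.00000000e+00  0.00000000e+00  0.00000000e+00  1.00000000e+00]] 324.78584375785414
```

View pics/scene0.png

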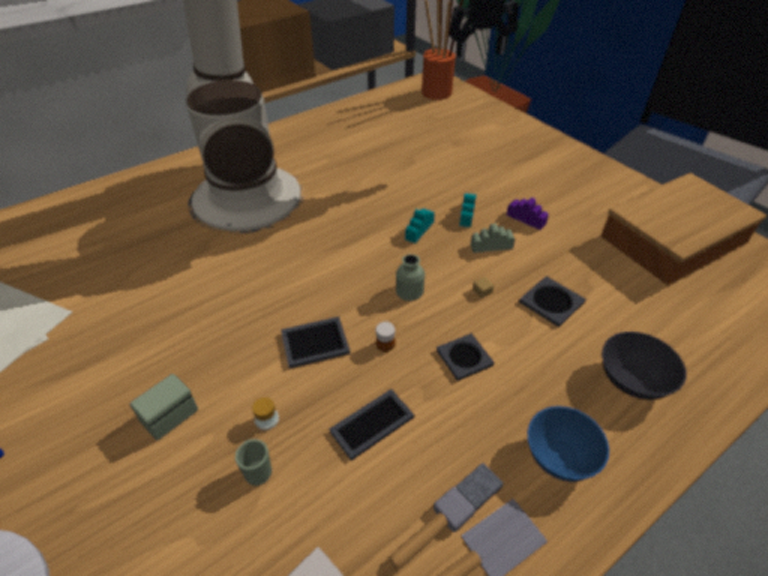

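View pics/side0.png

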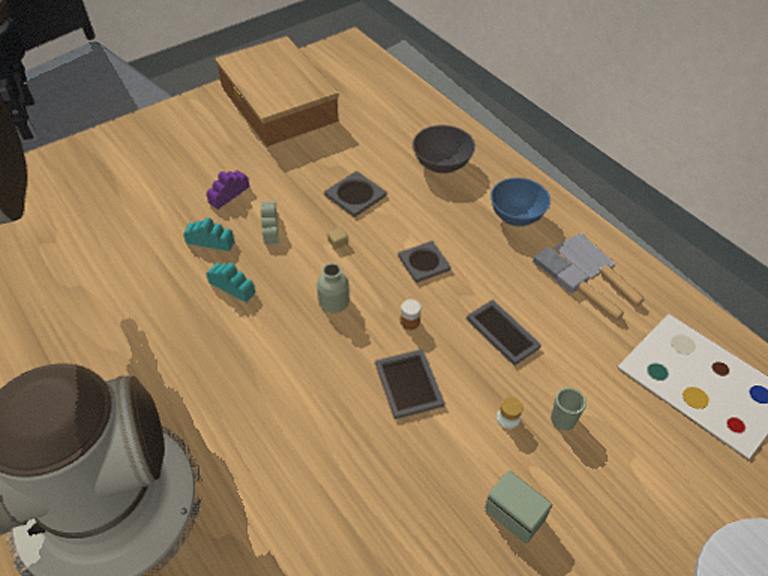

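Scene (image 1.5x): pieces are vase (410,278), cup (253,462), box (165,405) and brush rest (492,240); the pads are large round (552,300), small round (465,355), oblong (315,342) and narrow (372,423); the jars are amber (385,337) and pale (263,412). The purple (528,212) and turquoise (420,225), (468,210) rests are decoys by colour; the celadon one at (492,240) fits. Next I'll measure from both depth views.

Run:
```python
from h import *
cs={n:grab(n) for n in ['scene','side']}
P={n:cloud(c) for n,c in cs.items()}
for n in cs:
    p=P[n]; m=(p[...,0]>.2)&(p[...,0]<.75)&(abs(p[...,1])<.7)
    z=p[...,2][m]; print(n,'table z',np.median(z[abs(z)<.01]), z[abs(z)<.01].std())
    c=cs[n]; hsv=cv2.cvtColor(c['img'],cv2.COLOR_RGB2HSV).astype(int)
    for lab,mask in [('pieces/all',(p[...,2]>.014)&(p[...,2]<.12)&m),('dark',(hsv[...,1]<110)&(hsv[...,2]<110)&(p[...,2]<.0135)&m)]:
        k,L,S,C=cv2.connectedComponentsWithStats(mask.astype(np.uint8),connectivity=8)
        for i in range(1,k):
            if S[i,4]<60: continue
            q=p[L==i]; zt=np.percentile(q[:,2],97)
            top=q[q[:,2]>zt-.012] if lab!='dark' else q
            r=cv2.minAreaRect((q[:,:2]*1000).astype(np.float32)); 
            rt=cv2.minAreaRect((top[:,:2]*1000).astype(np.float32))
            b=c['img'][L==i].mean(0).astype(int)
            print(n,lab[:4],'uv',C[i].round()*1.5,'n',S[i,4],'zt %.3f'%zt,'rect',np.round(r[0]),np.round(r[1]),round(r[2]),'| top',np.round(rt[0]),np.round(rt[1]),round(rt[2]),b)
```

```text
scene table z -0.00032099201038227054 0.0020093730034181573
scene piec uv [672. 228.] n 3650 zt 0.076 rect [660. 610.] [195. 176.] 85 | top [660. 610.] [195. 176.] 85 [122  88  53]
scene piec uv [468. 207.] n 153 zt 0.050 rect [348. 356.] [26. 89.] 41 | top [350. 353.] [24. 42.] 41 [21 80 77]
scene piec uv [528. 210.] n 277 zt 0.051 rect [437. 444.] [84. 31.] 12 | top [436. 444.] [40. 28.] 16 [56 23 72]
scene piec uv [418.5 222. ] n 229 zt 0.050 rect [329. 237.] [28. 83.] 22 | top [330. 238.] [25. 42.] 17 [12 78 76]
scene piec uv [492. 237.] n 314 zt 0.050 rect [455. 323.] [84. 31.] 62 | top [455. 323.] [43. 27.] 61 [74 79 64]
scene piec uv [409.5 276. ] n 430 zt 0.080 rect [461. 107.] [52. 42.] 58 | top [456. 110.] [31. 29.] 60 [70 74 60]
scene piec uv [483. 285.] n 95 zt 0.023 rect [536. 219.] [31. 31.] 89 | top [536. 219.] [31. 31.] 89 [123  99  59]
scene piec uv [385.5 334.5] n 185 zt 0.045 rect [532.  -2.] [30. 30.] 53 | top [531.  -3.] [27. 30.] 53 [127 112 102]
scene piec uv [162. 405.] n 1064 zt 0.058 rect [ 447. -346.] [51. 73.] 11 | top [ 447. -346.] [51. 72.] 11 [ 97 104  
[... 2542 characters left out ...]
 178]
side dark uv [355.5 193.5] n 665 zt 0.013 rect [629. 304.] [89. 88.] 9 | top [629. 304.] [89. 88.] 9 [71 66 62]
side dark uv [424.5 261. ] n 554 zt 0.013 rect [629.  89.] [72. 72.] 81 | top [629.  89.] [72. 72.] 81 [73 68 64]
side dark uv [336.  307.5] n 69 zt 0.013 rect [446.  97.] [20. 51.] 72 | top [446.  97.] [20. 51.] 72 [91 91 75]
side dark uv [504. 333.] n 980 zt 0.013 rect [ 638. -107.] [118.  60.] 90 | top [ 638. -107.] [118.  60.] 90 [64 60 57]
side dark uv [409.5 384. ] n 1354 zt 0.012 rect [453. -96.] [105.  81.] 71 | top [453. -96.] [105.  81.] 71 [67 61 56]
side dark uv [510.  526.5] n 83 zt 0.013 rect [ 426. -354.] [29. 76.] 35 | top [ 426. -354.] [29. 76.] 35 [87 90 75]
```

```bash
cat >> h.py <<'E'
def go(x,y,z,yaw):
    "print remaining turn about tool z and shift in the tool axes as they will be at the final yaw"
    o=obs(); p=o['ee_pos']; r=o['tcp_rot']; d=np.array([x,y,z])-p; t=np.radians(yaw); c,s=np.cos(t),np.sin(t)
    w=-((yaw-r[2]+180)%360-180); q6=yaw-np.degrees(np.arctan2(y,x))
    print('t %.1f p %s yaw %.1f tilt %s | wz %.1f  shift %.4f %.4f %.4f  q6end %.0f  F %.1f op %.4f'%(o['time'],np.round(p,4),r[2],np.round([abs(r[0])-180,r[1]],2),w,c*d[0]+s*d[1],s*d[0]-c*d[1],-d[2],q6,np.linalg.norm(o['wrist_force']),o['opening']))
E
T='[0,0,0,0,0,6.3]'; python3 -m handwheel '[[0,0,0,0,0,6.3],[0,0,0,0,0,6.3],[0,0,0,0,0,6.3],[0,0,0,0,0,6.3],[0,0,0,0,0,6.3],[0,0,0,0,0,6.3],[0,0,0,0,0,6.3],[0,0,0,0,0,6.3]]' 0.4 40
python3 -m handwheel '[[0,0,0,0,0,6.3],[0,0,0,0,0,6.3],[0,0,0,0,0,6.3],[0,0,0,0,0,6.3],[0,0,0,0,0,6.3],[0,0,0,0,0,6.3],[0,0,0,0,0,6.3],[0,0,0,0,0,6.3]]'
python3 -m handwheel '[[-0.0025,0.02,0.003,0,0,0],[-0.0025,0.02,0.003,0,0,0],[-0.0025,0.02,0.003,0,0,0],[-0.0025,0.02,0.003,0,0,0],[-0.0025,0.02,0.003,0,0,0],[-0.0025,0.02,0.003,0,0,0],[-0.0025,0.02,0.003,0,0,0],[-0.0025,0.02,0.003,0,0,0]]'
python3 -m handwheel '[[-0.0025,0.024,0.003,0,0,0],[-0.0025,0.024,0.003,0,0,0],[-0.0025,0.024,0.003,0,0,0],[-0.0025,0.024,0.003,0,0,0],[-0.0025,0.024,0.003,0,0,0],[-0.0025,0.024,0.003,0,0,0],[-0.0025,0.024,0.003,0,0,0],[-0.0025,0.024,0.003,0,0,0]]'
python3 -c "
from h import *
go(.453,.324,.2,61.5)
c=grab('wrist'); save(c,'w1.png',1.2)
p=cloud(c); hsv=cv2.cvtColor(c['img'],cv2.COLOR_RGB2HSV)
m=((p[...,2]>.014)&(p[...,2]<.075)).astype(np.uint8)
k,L,S,C=cv2.connectedComponentsWithStats(m)
for i in range(1,k):
    if S[i,4]<300: continue
    q=p[L==i]; r=cv2.minAreaRect((q[:,:2]*1000).astype(np.float32)); print(C[i]*1.2,S[i,4],np.round(r[0],1),np.round(r[1],1),round(r[2],1),q[:,2].max(),c['img'][L==i].mean(0))
"
```

```text
time: 0.92
ee_pos: [0.165, 0.5246, 0.2482]
tcp_rot: [-180.0, 0.0, 111.8]
wrist_force: [0.4, -0.3, 0.2]
opening: 0.0598
time: 1.58
ee_pos: [0.2112, 0.5059, 0.2481]
tcp_rot: [-177.8, 0.1, 66.3]
wrist_force: [0.6, 0.2, 0.8]
opening: 0.0595
time: 2.25
ee_pos: [0.3504, 0.4221, 0.218]
tcp_rot: [-177.8, 0.1, 66.2]
wrist_force: [0.3, 0.3, -0.2]
opening: 0.0596
time: 2.92
ee_pos: [0.5172, 0.3266, 0.1868]
tcp_rot: [-177.8, 0.2, 66.2]
wrist_force: [-0.1, 0.1, 0.3]
opening: 0.0598
t 2.9 p [0.5172 0.3266 0.1868] yaw 66.2 tilt [-2.18  0.15] | wz 4.7  shift -0.0329 -0.0552 -0.0132  q6end 26  F 0.3 op 0.0598
[149.77782562 101.42099031] 3716 [433.1 447.8] [84.1 26.9] 14.2 0.054095892655057154 [66.75296017 32.62917115 83.91173305]
[247.25563798 236.64836795] 2696 [452.4 325.4] [84.5 26.4] 61.5 0.05335423620134366 [ 99.73219585 105.12425816  90.32566766]
[115.17149278 255.56802568] 3115 [344.9 357.3] [27.9 83.7] 41.4 0.05388570482159971 [30.53001605 89.22407705 87.09117175]
[380.57218543 303.51788079] 453 [532.9 223.4] [29.1 29.7] 85.9 0.02407390302138912 [132.03752759 111.88741722  79.08830022]
[146.08412903 349.65367742] 775 [315.3 264.2] [28.1 32. ] 21.4 0.04245504647753989 [31.06580645 89.67354839 87.4516129 ]
[345.35764192 415.9349345 ] 916 [457.6 127.5] [24.5 54. ] 65.1 0.04757108870300697 [68.86462882 72.49344978 61.78275109]
```

```bash
python3 -c "
from h import *
print(obs()['q'].round(2))"
```

```text
[ 31.26  14.3   13.66  90.76   1.62 145.16]
```

View pics/w1.png

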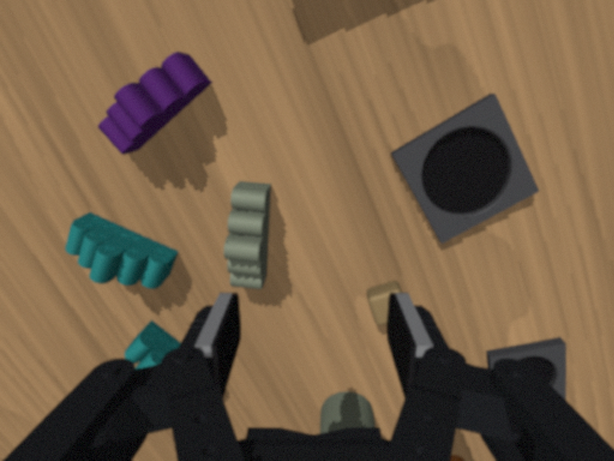

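Wrist view confirms it: the celadon rest is at (247,236), between turquoise (115,255) and purple (150,100). The turn ran into joint 6's limit (q6 = q1+180−yaw), so I'll fix the 2.2° tilt before going on.

```bash
sed -i 's/q6=yaw-np.degrees(np.arctan2(y,x))/q6=np.degrees(np.arctan2(y,x))+180-yaw/' h.py
cat >> h.py <<'E'
_go=go
def go(x,y,z,yaw):
    _go(x,y,z,yaw); a=R.from_euler('xyz',obs()['tcp_rot'],degrees=True); print('  rotvec',(a.inv()*R.from_euler('xyz',[180,0,yaw],degrees=True)).as_rotvec(degrees=True).round(2))
if __name__=='__main__':
    import sys; go(*map(float,sys.argv[1:5]))
E
python3 -m handwheel '[[0,0,0,-2.2,0,0],[0,0,0,0,0,4.7],[-0.005,-0.009,-0.002,0,0,0],[-0.006,-0.009,-0.002,0,0,0],[-0.006,-0.009,-0.002,0,0,0],[-0.006,-0.009,-0.002,0,0,0],[-0.006,-0.009,-0.002,0,0,0],[-0.005,-0.009,-0.002,0,0,0]]'
python3 -m handwheel '[[0,0,0,0,0,0],[0,0,0,0,0,0],[0,0,0,0,0,0],[0,0,0,0,0,0],[0,0,0,0,0,0],[0,0,0,0,0,0],[0,0,0,0,0,0],[0,0,0,0,0,0]]' >/dev/null
python3 h.py .4525 .325 .03 61.5
```

```text
time: 3.63
ee_pos: [0.4512, 0.3232, 0.1997]
tcp_rot: [179.9, 0.1, 61.6]
wrist_force: [-0.6, 0.3, -0.6]
opening: 0.06
t 4.3 p [0.4528 0.3232 0.199 ] yaw 61.5 tilt [-0.04  0.15] | wz -0.0  shift 0.0014 -0.0011 0.1690  q6end 154  F 1.4 op 0.0595
  rotvec [ 0.04  0.15 -0.  ]
```

```bash
python3 -m handwheel '[[0.0014,-0.001,0.018,0,0,0],[0,0,0.018,0,0,0],[0,0,0.018,0,0,0],[0,0,0.018,0,0,0],[0,0,0.018,0,0,0],[0,0,0.018,0,0,0],[0,0,0.018,0,0,0],[0,0,0.015,0,0,0]]'
python3 -m handwheel '[[0,0,0.01,0,0,0],[0,0,0.01,0,0,0],[0,0,0.008,0,0,0],[0,0,0,0,0,0],[0,0,0,0,0,0],[0,0,0,0,0,0],[0,0,0,0,0,0],[0,0,0,0,0,0]]'
python3 -m handwheel '[[0,0,0,0,0,0],[0,0,0,0,0,0],[0,0,0,0,0,0],[0,0,0,0,0,0],[0,0,0,0,0,0],[0,0,0,0,0,0],[0,0,0,0,0,0],[0,0,0,0,0,0]]' -1 35
python3 -m handwheel '[[0,0,0,0,0,0],[0,0,0,0,0,0],[0,0,0,0,0,0],[0,0,-0.002,0,0,0],[0,0,-0.005,0,0,0],[0,0,-0.01,0,0,0],[0,0,-0.015,0,0,0],[0,0,-0.018,0,0,0]]'
python3 -m handwheel '[[0,0,-0.02,0,0,0],[0,0,-0.02,0,0,0],[0,0,-0.02,0,0,0],[0,0,-0.02,0,0,0],[0,0,-0.015,0,0,0],[0,0,-0.01,0,0,0],[0,0,-0.005,0,0,0],[0,0,0,0,0,0]]'
python3 h.py .6385 -.1075 .18 90.5
```

```text
time: 4.97
ee_pos: [0.4521, 0.3244, 0.0567]
tcp_rot: [180.0, 0.2, 61.5]
wrist_force: [0.2, 0.1, 0.3]
opening: 0.0595
time: 5.63
ee_pos: [0.4527, 0.3248, 0.0309]
tcp_rot: [179.9, 0.1, 61.5]
wrist_force: [-0.1, 0.4, 0.1]
opening: 0.0599
time: 6.3
ee_pos: [0.4525, 0.3247, 0.0304]
tcp_rot: [179.9, 0.1, 61.5]
wrist_force: [-1.0, -0.4, 3.2]
opening: 0.0256
time: 6.97
ee_pos: [0.4518, 0.3243, 0.0803]
tcp_rot: [-180.0, 0.2, 61.5]
wrist_force: [0.4, -0.0, -0.6]
opening: 0.0256
time: 7.63
ee_pos: [0.4526, 0.3251, 0.1912]
tcp_rot: [179.9, 0.1, 61.5]
wrist_force: [0.2, 0.8, -2.1]
opening: 0.0255
t 7.6 p [0.4526 0.3251 0.1912] yaw 61.5 tilt [-0.08  0.07] | wz -29.0  shift -0.4342 0.1821 0.0112  q6end 80  F 2.3 op 0.0255
  rotvec [  0.06   0.09 -28.99]
```

```bash
python3 -m handwheel '[[0,0,0,0,0,-3.6],[0,0,0,0,0,-3.6],[0,0,0,0,0,-3.6],[0,0,0,0,0,-3.6],[0,0,0,0,0,-3.6],[0,0,0,0,0,-3.6],[0,0,0,0,0,-3.6],[0,0,0,0,0,-3.8]]'
python3 -m handwheel '[[-0.006,0.002,0,0,0,0],[-0.01,0.004,0,0,0,0],[-0.014,0.006,0,0,0,0],[-0.018,0.0076,0,0,0,0],[-0.02,0.0085,0,0,0,0],[-0.02,0.0085,0,0,0,0],[-0.02,0.0085,0,0,0,0],[-0.02,0.0085,0,0,0,0]]'
python3 -m handwheel '[[-0.02,0.0085,0,0,0,0],[-0.02,0.0085,0,0,0,0],[-0.02,0.0085,0,0,0,0],[-0.02,0.0085,0,0,0,0],[-0.02,0.0085,0,0,0,0],[-0.02,0.0085,0,0,0,0],[-0.02,0.0085,0,0,0,0],[-0.02,0.0085,0,0,0,0]]'
python3 -m handwheel '[[-0.02,0.0085,0.001,0,0,0],[-0.018,0.0085,0.001,0,0,0],[-0.014,0.006,0.001,0,0,0],[-0.01,0.004,0.001,0,0,0],[-0.006,0.002,0.001,0,0,0],[-0.004,0.001,0.001,0,0,0],[0,0,0,0,0,0],[0,0,0,0,0,0]]'
cat > pads.py <<'E'
from h import *
import sys
def pads(fn=None,s=1.2):
    c=grab('wrist'); 
    if fn: save(c,fn,s)
    p=cloud(c); hsv=cv2.cvtColor(c['img'],cv2.COLOR_RGB2HSV).astype(int)
    # pad shapes: grey/dark low-saturation pixels lying near the table, outline cast on z=10 mm
    m=((hsv[...,1]<100)&(hsv[...,2]<125)&(p[...,2]<.016)&(p[...,2]>-.012)).astype(np.uint8)
    k,L,S,C=cv2.connectedComponentsWithStats(m)
    for i in range(1,k):
        if S[i,4]<400: continue
        q=p[L==i]; r=cv2.minAreaRect((q[:,:2]*1000).astype(np.float32)); x,y,w,h=S[i,:4]
        print('pad',C[i].round()*s,S[i,4],np.round(r[0],1),np.round(r[1],1),round(r[2],1),'edge' if x<2 or y<2 or x+w>510 or y+h>382 else '')
    m=((p[...,2]>.016)&(p[...,2]<.09)&(c['depth']>.14)).astype(np.uint8)
    k,L,S,C=cv2.connectedComponentsWithStats(m)
    for i in range(1,k):
        if S[i,4]<500: continue
        q=p[L==i]; r=cv2.minAreaRect((q[:,:2]*1000).astype(np.float32)); zt=np.percentile(q[:,2],98)
        rt=cv2.minAreaRect((q[q[:,2]>zt-.008][:,:2]*1000).astype(np.float32))
        print('obj',C[i].round()*s,S[i,4],np.round(r[0],1),np.round(r[1],1),round(r[2],1),'zt %.3f'%zt,'top',np.round(rt[0],1),np.round(rt[1],1),round(rt[2],1),c['img'][L==i].mean(0).round())
if __name__=='__main__': pads(sys.argv[1] if len(sys.argv)>1 else None)
E
python3 h.py .6385 -.1075 .033 90.5; python3 pads.py w2.png
```

```text
time: 8.3
ee_pos: [0.452, 0.3247, 0.1888]
tcp_rot: [-179.9, 0.2, 90.7]
wrist_force: [0.7, 0.2, -0.7]
opening: 0.0258
time: 8.97
ee_pos: [0.5074, 0.1954, 0.19]
tcp_rot: [-179.9, 0.2, 90.3]
wrist_force: [0.6, -0.3, -1.9]
opening: 0.0254
time: 9.63
ee_pos: [0.5765, 0.0359, 0.1903]
tcp_rot: [-179.9, 0.2, 90.3]
wrist_force: [-0.9, 0.2, -1.5]
opening: 0.0255
time: 10.3
ee_pos: [0.607, -0.0333, 0.185]
tcp_rot: [-180.0, 0.1, 90.5]
wrist_force: [0.1, -0.4, -0.9]
opening: 0.0257
t 10.3 p [ 0.607  -0.0333  0.185 ] yaw 90.5 tilt [-0.04  0.13] | wz 0.0  shift -0.0745 0.0309 0.1520  q6end 80  F 1.0 op 0.0257
  rotvec [-0.04  0.13  0.01]
pad [346.8  43.2] 6262 [629.  87.] [66.7 74. ] 79.6 edge
pad [597.6 243.6] 2211 [848.9 -70.4] [ 44.8 104.2] 15.5 edge
pad [535.2 232.8] 768 [812.7 -70.3] [ 53.5 102.6] 1.8 
pad [135.6 266.4] 7517 [448.8 -98.3] [115.2  86.2] 70.8 
pad [369.6 256.8] 1831 [653.4 -86.8] [32.2 77. ] 0.3 
obj [79.2 16.8] 2374 [455.4  96.4] [50.9 21.1] 12.4 zt 0.081 top [450.6  98.7] [ 4.1 21. ] 88.0 [56. 59. 50.]
obj [598.8  67.2] 1205 [803.5  69.1] [32.2 76. ] 20.9 zt 0.051 top [795.2  68.6] [15.  69.5] 13.3 [36. 48. 60.]
obj [205.2 168. ] 1391 [ 5.28e+02 -3.00e-01] [31.4 31.4] 18.7 zt 0.046 top [ 5.281e+02 -4.000e-01] [31.1 31.4] 41.5 [144. 135. 127.]
obj [550.8 265.2] 4341 [ 807.6 -109.5] [ 42.2 180.1] 1.5 zt 0.021 top [ 807.6 -109.5] [ 42.2 180.1] 1.5 [101.  94.  90.]
obj [594. 336.] 894 [ 865.  -154.2] [88.9 17.7] 84.8 zt 0.021 top [ 865.  -154.2] [88.9 17.7] 84.8 [133. 106.  74.]
```

View pics/w2.png

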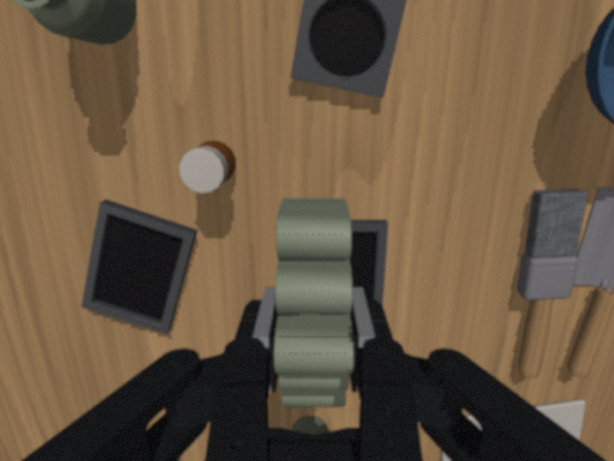

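```bash
python3 -m handwheel '[[-0.008,0.0035,0,0,0,0],[-0.014,0.006,0.002,0,0,0],[-0.016,0.0065,0.005,0,0,0],[-0.016,0.0065,0.008,0,0,0],[-0.012,0.005,0.012,0,0,0],[-0.0085,0.004,0.014,0,0,0],[0,0,0.016,0,0,0],[0,0,0.016,0,0,0]]'
python3 -m handwheel '[[0,0,0.015,0,0,0],[0,0,0.014,0,0,0],[0,0,0.012,0,0,0],[0,0,0.01,0,0,0],[0,0,0.006,0,0,0],[0,0,0.003,0,0,0],[0,0,0,0,0,0],[0,0,0,0,0,0]]'
python3 h.py .639 -.1075 .0334 90.5
```

```text
time: 11.02
ee_pos: [0.6392, -0.1096, 0.1094]
tcp_rot: [-179.9, 0.1, 90.4]
wrist_force: [-0.4, 0.7, -1.4]
opening: 0.0253
time: 11.68
ee_pos: [0.6396, -0.1083, 0.0527]
tcp_rot: [180.0, 0.2, 90.5]
wrist_force: [-0.1, -0.1, -1.4]
opening: 0.0258
t 11.7 p [ 0.6396 -0.1083  0.0527] yaw 90.5 tilt [-0.02  0.15] | wz 0.0  shift 0.0008 -0.0006 0.0193  q6end 80  F 1.4 op 0.0258
  rotvec [0.02 0.15 0.01]
```

```bash
python3 -m handwheel '[[0,0,0.004,0,0,0],[0,0,0.004,0,0,0],[0,0,0.004,0,0,0],[0,0,0.003,0,0,0],[0,0,0.002,0,0,0],[0,0,0.001,0,0,0],[0,0,0.0005,0,0,0],[0,0,0,0,0,0]]'
python3 -m handwheel '[[0,0,0.0005,0,0,0],[0,0,0.0003,0,0,0],[0,0,0,0,0,0],[0,0,0,0,0,0],[0,0,0,0,0,0],[0,0,0,0,0,0],[0,0,0,0,0,0],[0,0,0,0,0,0]]'
```

```text
time: 12.35
ee_pos: [0.6393, -0.1083, 0.0337]
tcp_rot: [-180.0, 0.1, 90.5]
wrist_force: [-0.5, -1.3, -1.1]
opening: 0.0255
time: 13.02
ee_pos: [0.6394, -0.1084, 0.0334]
tcp_rot: [180.0, 0.2, 90.5]
wrist_force: [-2.7, 0.9, 6.4]
opening: 0.0254
```

```bash
python3 -m handwheel '[[0,0,0,0,0,0],[0,0,0,0,0,0],[0,0,0,0,0,0],[0,0,0,0,0,0],[0,0,0,0,0,0],[0,0,-0.002,0,0,0],[0,0,-0.005,0,0,0],[0,0,-0.008,0,0,0]]' 0.4
python3 -m handwheel '[[0,0,-0.015,0,0,0],[0,0,-0.02,0,0,-2],[0,0,-0.025,0,0,-3],[0,0,-0.025,0,0,-4],[0,0,-0.025,0,0,-4],[0,0,-0.02,0,0,-4],[0,0,-0.015,0,0,-2.5],[0,0,0,0,0,0]]'
python3 h.py .6055 -.28 .03 110; python3 pads.py
```

```text
time: 13.68
ee_pos: [0.6389, -0.1082, 0.0476]
tcp_rot: [-179.9, 0.1, 90.5]
wrist_force: [-0.0, 0.2, -0.6]
opening: 0.0598
time: 14.35
ee_pos: [0.6405, -0.1081, 0.1978]
tcp_rot: [179.8, 0.3, 110.1]
wrist_force: [1.1, 0.5, 0.8]
opening: 0.0596
t 14.3 p [ 0.6405 -0.1081  0.1978] yaw 110.1 tilt [-0.24  0.3 ] | wz 0.1  shift -0.1496 -0.0917 0.1678  q6end 45  F 1.4 op 0.0596
  rotvec [0.24 0.3  0.14]
pad [ 96.  100.8] 10104 [448.9 -96.7] [111.5  87.7] 70.5 
pad [312.  187.2] 4173 [ 639.  -109.8] [ 61.1 123.1] 0.5 
pad [496.8 208.8] 703 [798.  -63.2] [107.6  48.4] 72.3 
pad [568.8 237.6] 4447 [873.1 -66.8] [96.4 71.5] 85.9 edge
pad [ 55.2 336. ] 612 [ 453.  -341.2] [59.5 92.6] 44.2 
obj [212.4  14.4] 1127 [531.1  -5.1] [32.1 21.4] 29.9 zt 0.046 top [530.4  -6.8] [31.1 19.2] 21.1 [130. 122. 115.]
obj [604.8  75.6] 889 [803.8  56.4] [22.5 68.2] 30.6 zt 0.051 top [799.3  52.4] [10.6 55.3] 32.7 [32. 42. 53.]
obj [313.2 200.4] 2619 [ 639.  -106.7] [26.2 83.4] 0.7 zt 0.056 top [ 639.  -106.6] [15.7 26. ] 89.6 [93. 98. 85.]
obj [505.2 241.2] 4302 [ 808.5 -108.9] [ 42.7 177.3] 3.5 zt 0.021 top [ 808.5 -108.9] [ 42.7 177.3] 3.5 [99. 92. 88.]
obj [151.2 295.2] 1020 [ 537.2 -229.4] [31.7 32.1] 5.2 zt 0.042 top [ 537.2 -229.3] [31.9 31.7] 42.4 [115.  93.  55.]
obj [523.2 325.2] 832 [ 865.5 -154.6] [88.7 18. ] 84.8 zt 0.021 top [ 865.5 -154.6] [88.7 18. ] 84.8 [131. 104.  73.]
obj [ 31.2 367.2] 3791 [ 444.8 -342.7] [48.5 73.4] 12.5 zt 0.058 top [ 447.2 -342.1] [42.  73.2] 11.0 [83. 88. 76.]
```

```bash
python3 -m handwheel '[[-0.006,-0.004,0,0,0,0],[-0.012,-0.007,0,0,0,0],[-0.016,-0.01,0,0,0,0],[-0.018,-0.011,0,0,0,0],[-0.016,-0.01,0,0,0,0],[-0.012,-0.007,0,0,0,0],[-0.006,-0.004,0,0,0,0],[0,0,0,0,0,0]]'
python3 h.py .6055 -.28 .03 110; python3 pads.py w3.png
```

```text
time: 15.07
ee_pos: [0.6182, -0.2087, 0.1924]
tcp_rot: [-179.9, 0.1, 109.9]
wrist_force: [-0.7, -0.5, -0.1]
opening: 0.0598
t 15.1 p [ 0.6182 -0.2087  0.1924] yaw 109.9 tilt [-0.13  0.1 ] | wz -0.1  shift -0.0627 -0.0364 0.1624  q6end 45  F 0.9 op 0.0598
  rotvec [-0.13  0.1  -0.13]
pad [142.8  26.4] 4266 [ 452.1 -135.8] [110.8  54.2] 18.1 edge
pad [384.   80.4] 5192 [ 639.7 -106.3] [ 62.1 121.5] 0.6 edge
pad [579.6 109.2] 887 [791.5 -67.1] [17.6 99.5] 6.1 edge
pad [ 94.8 260.4] 547 [ 454.5 -334.1] [48.4 86.7] 46.3 
obj [392.4  85.2] 3658 [ 638.5 -107.3] [26.8 83.9] 0.5 zt 0.055 top [ 638.7 -107.3] [26.4 16.8] 0.5 [78. 83. 71.]
obj [582. 162.] 3725 [ 808.7 -111.3] [ 42.1 175.8] 6.2 zt 0.021 top [ 808.7 -111.3] [ 42.1 175.8] 6.2 [97. 88. 81.]
obj [205.2 200.4] 1128 [ 537.3 -229.6] [31.2 31.4] 23.5 zt 0.042 top [ 537.4 -229.8] [31.4 31.3] 31.0 [112.  88.  49.]
obj [595.2 258. ] 651 [ 863.2 -169. ] [59.7 18.3] 83.7 zt 0.021 top [ 863.2 -169. ] [59.7 18.3] 83.7 [123.  97.  68.]
obj [ 60. 288.] 5305 [ 444.1 -343. ] [49.  72.9] 11.1 zt 0.058 top [ 444.2 -343.2] [49.  72.5] 11.1 [83. 88. 75.]
obj [268.8 286.8] 1861 [ 604.4 -277.9] [42.9 42.7] 12.6 zt 0.057 top [ 604.4 -277.9] [42.9 42.7] 12.6 [76. 81. 69.]
```

View pics/w3.png

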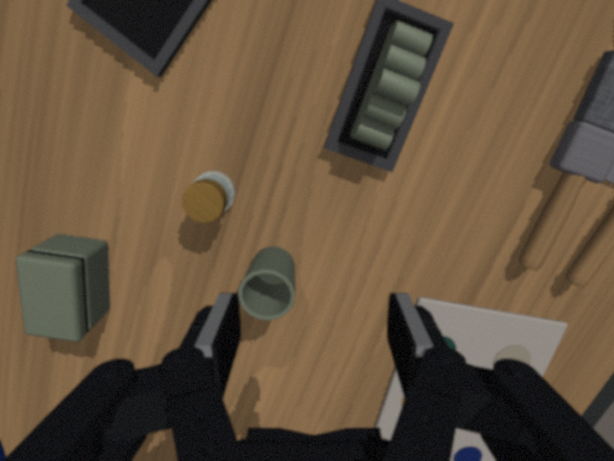

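```bash
python3 -m handwheel '[[-0.007,-0.004,0,0,0,0],[-0.011,-0.007,0,0,0,0],[-0.014,-0.008,0,0,0,0],[-0.014,-0.008,0,0,0,0],[-0.01,-0.006,0.003,0,0,0],[-0.0055,-0.0034,0.007,0,0,0],[0,0,0.01,0,0,0],[0,0,0.012,0,0,0]]' 0.6
python3 -m handwheel '[[0,0,0.013,0,0,0],[0,0,0.013,0,0,0],[0,0,0.013,0,0,0],[0,0,0.013,0,0,0],[0,0,0.01,0,0,0],[0,0,0.006,0,0,0],[0,0,0.003,0,0,0],[0,0,0,0,0,0]]'
python3 h.py .6048 -.2785 .03 110
```

```text
time: 15.78
ee_pos: [0.6056, -0.2778, 0.1603]
tcp_rot: [-179.9, 0.1, 109.9]
wrist_force: [-0.1, -0.8, 0.2]
opening: 0.0685
time: 16.45
ee_pos: [0.6056, -0.2772, 0.0896]
tcp_rot: [-179.9, 0.1, 110.0]
wrist_force: [0.8, 0.9, 0.1]
opening: 0.0682
t 16.4 p [ 0.6056 -0.2772  0.0896] yaw 110.0 tilt [-0.11  0.09] | wz 0.0  shift -0.0010 -0.0012 0.0596  q6end 45  F 1.2 op 0.0682
  rotvec [-0.11  0.09  0.01]
```

```bash
python3 -m handwheel '[[-0.001,-0.001,0.012,0,0,0],[0,0,0.013,0,0,0],[0,0,0.013,0,0,0],[0,0,0.011,0,0,0],[0,0,0.007,0,0,0],[0,0,0.003,0,0,0],[0,0,0,0,0,0],[0,0,0,0,0,0]]'
python3 -m handwheel '[[0,0,0,0,0,0],[0,0,0,0,0,0],[0,0,0,0,0,0],[0,0,0,0,0,0],[0,0,0,0,0,0],[0,0,0,0,0,0],[0,0,0,0,0,0],[0,0,0,0,0,0]]' -1 25
python3 -m handwheel '[[0,0,0,0,0,0],[0,0,0,0,0,0],[0,0,0,0,0,0],[0,0,-0.002,0,0,0],[0,0,-0.005,0,0,0],[0,0,-0.01,0,0,0],[0,0,-0.015,0,0,0],[0,0,-0.018,0,0,0]]'
python3 -m handwheel '[[0,0,-0.02,0,0,0],[0,0,-0.02,0,0,0],[0,0,-0.02,0,0,0],[0,0,-0.02,0,0,0],[0,0,-0.015,0,0,0],[0,0,-0.01,0,0,0],[0,0,-0.005,0,0,0],[0,0,0,0,0,0]]'
python3 h.py .6305 .0885 .19 110
```

```text
time: 17.12
ee_pos: [0.6052, -0.2788, 0.0315]
tcp_rot: [-179.9, 0.1, 110.0]
wrist_force: [0.3, 0.3, 0.3]
opening: 0.0688
time: 17.78
ee_pos: [0.6055, -0.279, 0.0323]
tcp_rot: [-180.0, 0.2, 110.0]
wrist_force: [-0.6, -0.1, 5.9]
opening: 0.0424
time: 18.45
ee_pos: [0.6046, -0.2784, 0.0814]
tcp_rot: [-179.9, 0.1, 110.0]
wrist_force: [-0.0, 0.0, -0.8]
opening: 0.0426
time: 19.12
ee_pos: [0.6055, -0.2785, 0.1925]
tcp_rot: [-180.0, 0.2, 110.0]
wrist_force: [0.4, 0.2, -1.1]
opening: 0.0429
t 19.1 p [ 0.6055 -0.2785  0.1925] yaw 110.0 tilt [-0.01  0.19] | wz 0.0  shift 0.3363 0.1490 0.0025  q6end 78  F 1.2 op 0.0429
  rotvec [-0.01  0.19  0.01]
```

```bash
python3 -m handwheel '[[0.006,0.0027,0,0,0,0],[0.01,0.0044,0,0,0,0],[0.014,0.0062,0,0,0,0],[0.017,0.0075,0,0,0,0],[0.018,0.008,0,0,0,0],[0.018,0.008,0,0,0,0],[0.018,0.008,0,0,0,0],[0.018,0.008,0,0,0,0]]'
python3 -m handwheel '[[0.018,0.008,0,0,0,0],[0.018,0.008,0,0,0,0],[0.018,0.008,0,0,0,0],[0.018,0.008,0,0,0,0],[0.018,0.008,0,0,0,0],[0.018,0.008,0,0,0,0],[0.018,0.008,0,0,0,0],[0.018,0.008,0,0,0,0]]'
python3 -m handwheel '[[0.018,0.008,0,0,0,0],[0.016,0.007,0,0,0,0],[0.014,0.006,0,0,0,0],[0.011,0.005,0,0,0,0],[0.008,0.0036,0,0,0,0],[0.004,0.0018,0,0,0,0],[0.0023,0.001,0,0,0,0],[0,0,0,0,0,0]]'
python3 h.py .6305 .0885 .034 110; python3 pads.py
python3 -c "
from h import *
for n in ['scene','side']:
    c=grab(n); p=cloud(c); q=p[(abs(p[...,0]-.63)<.06)&(abs(p[...,1]-.088)<.06)&(p[...,2]>.13)&(p[...,2]<.215)]
    hsv=None
    im=c['img'][(abs(p[...,0]-.63)<.06)&(abs(p[...,1]-.088)<.06)&(p[...,2]>.13)&(p[...,2]<.215)].astype(int)
    g=(im[:,1]>im[:,0]+2)&(im[:,1]>im[:,2]+4); q=q[g]; print(n,g.sum(),q.min(0) if g.sum() else '',q.max(0) if g.sum() else '')
    save(c,n+'1.png',2,(200,60,450,300) if n=='side' else (200,40,500,300))
"
```

```text
time: 19.78
ee_pos: [0.6137, -0.1459, 0.1903]
tcp_rot: [-179.9, 0.1, 110.1]
wrist_force: [0.5, 0.2, -1.1]
opening: 0.0428
time: 20.45
ee_pos: [0.6242, 0.0112, 0.1899]
tcp_rot: [-179.9, 0.1, 110.1]
wrist_force: [-0.6, 0.3, -2.3]
opening: 0.0424
time: 21.12
ee_pos: [0.6303, 0.0888, 0.1902]
tcp_rot: [-179.9, 0.1, 110.0]
wrist_force: [-0.3, -0.3, -0.4]
opening: 0.0427
t 21.1 p [0.6303 0.0888 0.1902] yaw 110.0 tilt [-0.08  0.13] | wz 0.0  shift -0.0003 0.0000 0.1562  q6end 78  F 0.6 op 0.0427
  rotvec [-0.08  0.13  0.01]
pad [608.4  69.6] 523 [803.3 264.7] [15.  57.6] 31.6 edge
pad [313.2 198. ] 5217 [628.7  81.6] [86.7 74.1] 79.3 
pad [ 70.8 313.2] 6098 [449.4 -99.7] [119.9  84.6] 70.7 
obj [598.8  68.4] 1174 [785.5 254.8] [37.1 82.1] 31.7 zt 0.051 top [777.  248.3] [15.9 75.2] 32.3 [38. 36. 36.]
obj [78. 96.] 5055 [456.1 114.6] [44.6 52.9] 10.8 zt 0.082 top [451.  112.6] [32.6 31.7] 87.5 [77. 80. 70.]
obj [157.2 267.6] 1228 [5.278e+02 2.000e-01] [31.2 30.9] 32.8 zt 0.046 top [5.278e+02 2.000e-01] [31.2 30.8] 32.8 [138. 128. 118.]
obj [558.  313.2] 6256 [839.7  78. ] [104.3 109.6] 46.3 zt 0.051 top [838.9  78.2] [104.7 109. ] 31.2 [44. 61. 79.]
scene 420 [0.60973622 0.06458206 0.16446504] [0.65416041 0.10623084 0.21494209]
side 152 [0.61170186 0.06636037 0.16028513] [0.65253603 0.10696062 0.21470825]
```

View pics/side1.png

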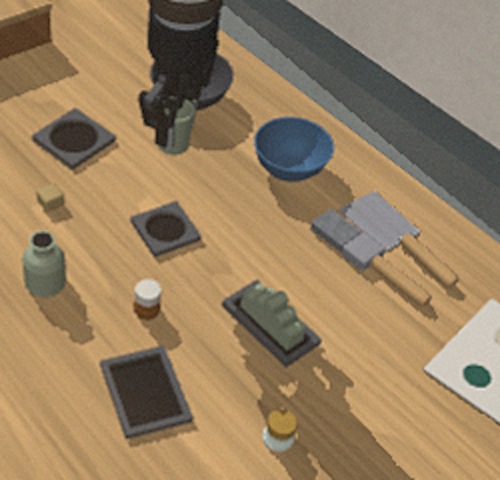

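```bash
python3 -m handwheel '[[0,0,0.008,0,0,0],[0,0,0.014,0,0,0],[0,0,0.018,0,0,0],[0,0,0.018,0,0,0],[0,0,0.018,0,0,0],[0,0,0.018,0,0,0],[0,0,0.016,0,0,0],[0,0,0.012,0,0,0]]'
python3 -m handwheel '[[0,0,0.008,0,0,0],[0,0,0.006,0,0,0],[0,0,0.005,0,0,0],[0,0,0.004,0,0,0],[0,0,0.003,0,0,0],[0,0,0.002,0,0,0],[0,0,0.001,0,0,0],[0,0,0,0,0,0]]'
python3 -m handwheel '[[0,0,0.001,0,0,0],[0,0,0.001,0,0,0],[0,0,0.0007,0,0,0],[0,0,0,0,0,0],[0,0,0,0,0,0],[0,0,0,0,0,0],[0,0,0,0,0,0],[0,0,0,0,0,0]]'
```

```text
time: 21.93
ee_pos: [0.6296, 0.0878, 0.0661]
tcp_rot: [-179.8, 0.1, 110.0]
wrist_force: [-0.4, -0.4, -0.2]
opening: 0.0428
time: 22.6
ee_pos: [0.6303, 0.0883, 0.0394]
tcp_rot: [-179.9, 0.1, 110.0]
wrist_force: [-1.2, 0.1, -0.2]
opening: 0.0424
time: 23.27
ee_pos: [0.6303, 0.0883, 0.0367]
tcp_rot: [-179.9, 0.1, 110.0]
wrist_force: [1.3, -0.5, -0.7]
opening: 0.0426
```

```bash
python3 -m handwheel '[[0,0,0.0005,0,0,0],[0,0,0.0005,0,0,0],[0,0,0.0005,0,0,0],[0,0,0,0,0,0],[0,0,0,0,0,0],[0,0,0,0,0,0],[0,0,0,0,0,0],[0,0,0,0,0,0]]'
python3 -m handwheel '[[0,0,0.0005,0,0,0],[0,0,0.0004,0,0,0],[0,0,0,0,0,0],[0,0,0,0,0,0],[0,0,0,0,0,0],[0,0,0,0,0,0],[0,0,0,0,0,0],[0,0,0,0,0,0]]'
```

```text
time: 23.93
ee_pos: [0.6303, 0.0883, 0.0353]
tcp_rot: [-179.9, 0.1, 110.0]
wrist_force: [-0.9, -0.3, 3.0]
opening: 0.0426
time: 24.6
ee_pos: [0.6304, 0.0883, 0.0352]
tcp_rot: [-180.0, 0.1, 110.0]
wrist_force: [-3.6, -0.8, 8.6]
opening: 0.0424
```

```bash
python3 -m handwheel '[[0,0,0,0,0,0],[0,0,0,0,0,0],[0,0,0,0,0,0],[0,0,0,0,0,0],[0,0,0,0,0,0],[0,0,-0.002,0,0,0],[0,0,-0.005,0,0,0],[0,0,-0.008,0,0,0]]' 0.6
python3 -m handwheel '[[0,0,-0.015,0,0,0],[0,0,-0.02,0,0,0],[0,0,-0.025,0,0,0],[0,0,-0.025,0,0,0],[0,0,-0.025,0,0,0],[0,0,-0.02,0,0,0],[0,0,-0.01,0,0,0],[0,0,0,0,0,0]]'
python3 h.py .453 .1115 .031 110; python3 pads.py
```

```text
time: 25.27
ee_pos: [0.6299, 0.0883, 0.049]
tcp_rot: [-179.9, 0.1, 110.0]
wrist_force: [-0.8, 1.1, -0.6]
opening: 0.0685
time: 25.93
ee_pos: [0.6313, 0.0888, 0.1925]
tcp_rot: [179.8, 0.2, 110.0]
wrist_force: [-0.0, 0.2, -0.4]
opening: 0.0681
t 25.9 p [0.6313 0.0888 0.1925] yaw 110.0 tilt [-0.19  0.18] | wz 0.0  shift 0.0823 -0.1598 0.1615  q6end 84  F 0.5 op 0.0681
  rotvec [0.19 0.18 0.01]
pad [606.   67.2] 850 [805.  266.2] [20.5 64.8] 28.5 edge
pad [129.6  93.6] 400 [461.7 118.8] [29.5 55.8] 26.5 
pad [310.8 186. ] 3004 [629.3  84.7] [80.6 74. ] 79.6 
pad [310.8 207.6] 583 [631.   83.5] [31.3 21.7] 19.2 
pad [ 69.6 312. ] 6001 [449.5 -99.7] [118.6  85.4] 71.2 
pad [255.6 367.2] 2492 [ 639.2 -111.7] [ 61.7 129.9] 0.5 
obj [596.4  67.2] 1277 [787.3 256.1] [40.7 86.3] 32.1 zt 0.051 top [778.3 250. ] [19.1 85.1] 30.8 [37. 35. 35.]
obj [76.8 94.8] 4998 [456.  115.1] [44.4 53.2] 22.3 zt 0.082 top [450.6 112.7] [33.2 31.2] 17.9 [72. 76. 66.]
obj [310.8 217.2] 1679 [629.3  89. ] [42.8 42.8] 80.0 zt 0.060 top [629.3  89. ] [42.8 42.8] 80.0 [80. 85. 73.]
obj [156.  266.4] 1209 [ 5.28e+02 -3.00e-01] [31.5 31.4] 86.2 zt 0.046 top [ 5.28e+02 -3.00e-01] [31.5 31.4] 86.2 [131. 121. 112.]
obj [555.6 309.6] 6254 [839.6  78.7] [106.3 109.5] 32.1 zt 0.051 top [839.6  78.7] [106.3 109.5] 32.1 [40. 57. 74.]
obj [252.  393.6] 1664 [ 638.2 -106.7] [26.4 85.7] 0.1 zt 0.056 top [ 638.5 -104.7] [26.1 13.7] 3.1 [80. 85. 73.]
```

```bash
python3 -m handwheel '[[0.004,-0.008,0,0,0,0],[0.008,-0.015,0,0,0,0],[0.011,-0.021,0,0,0,0],[0.012,-0.024,0,0,0,0],[0.012,-0.024,0,0,0,0],[0.012,-0.024,0,0,0,0],[0.011,-0.02,0,0,0,0],[0.008,-0.015,0,0,0,0]]' 1
python3 -m handwheel '[[0.004,-0.008,0,0,0,0],[0,0,0,0,0,0],[0,0,0.005,0,0,0],[0,0,0.01,0,0,0],[0,0,0.012,0,0,0],[0,0,0.01,0,0,0],[0,0,0.006,0,0,0],[0,0,0,0,0,0]]'
python3 h.py .4525 .112 .031 110; python3 pads.py
```

```text
time: 26.65
ee_pos: [0.4594, 0.1103, 0.1875]
tcp_rot: [-179.8, 0.1, 110.0]
wrist_force: [0.2, -0.7, 0.5]
opening: 0.0852
time: 27.32
ee_pos: [0.4522, 0.1109, 0.1439]
tcp_rot: [-179.7, 0.1, 110.0]
wrist_force: [-0.6, -0.0, -0.3]
opening: 0.0853
t 27.3 p [0.4522 0.1109 0.1439] yaw 110.0 tilt [-0.26  0.1 ] | wz -0.0  shift 0.0009 0.0006 0.1129  q6end 84  F 0.7 op 0.0853
  rotvec [-0.26  0.1  -0.01]
pad [604.8  69.6] 718 [592.1 275.4] [17.8 48.5] 31.3 edge
pad [514.8 302.4] 3058 [633.5  86.3] [75.8 82.9] 79.8 
pad [243.6 406.8] 3530 [458.3 -88.7] [91.4 87.8] 70.5 
obj [183.6  13.2] 972 [338.  206.9] [26.7 13.9] 24.1 zt 0.033 top [338.1 206.5] [26.6 12.8] 21.8 [22. 71. 70.]
obj [496.8 106.8] 1652 [532.4 222.2] [30.7 30. ] 86.0 zt 0.023 top [532.4 222.2] [30.7 30. ] 86.0 [110.  93.  64.]
obj [314.4 231.6] 4746 [449.2 117.5] [53.1 43.3] 22.0 zt 0.082 top [451.2 112.6] [32. 32.] 59.3 [78. 82. 71.]
obj [540.  343.2] 3368 [627.7  89.5] [43.1 43.3] 49.9 zt 0.060 top [627.7  89.5] [43.1 43.3] 49.9 [67. 71. 61.]
obj [357.6 391.2] 1455 [5.271e+02 2.000e-01] [31.2 31.7] 45.0 zt 0.045 top [527.5   0. ] [31.3 31.3] 19.0 [120. 109.  99.]
```

```bash
python3 -m handwheel '[[0.0015,0,0.008,0,0,0],[0,0,0.013,0,0,0],[0,0,0.016,0,0,0],[0,0,0.017,0,0,0],[0,0,0.017,0,0,0],[0,0,0.016,0,0,0],[0,0,0.012,0,0,0],[0,0,0.007,0,0,0]]'
python3 -m handwheel '[[0,0,0.004,0,0,0],[0,0,0.002,0,0,0],[0,0,0,0,0,0],[0,0,0,0,0,0],[0,0,0,0,0,0],[0,0,0,0,0,0],[0,0,0,0,0,0],[0,0,0,0,0,0]]'
python3 -m handwheel '[[0,0,0,0,0,0],[0,0,0,0,0,0],[0,0,0,0,0,0],[0,0,0,0,0,0],[0,0,0,0,0,0],[0,0,0,0,0,0],[0,0,0,0,0,0],[0,0,0,0,0,0]]' -1 35
python3 -m handwheel '[[0,0,0,0,0,0],[0,0,0,0,0,0],[0,0,0,0,0,0],[0,0,-0.001,0,0,0],[0,0,-0.002,0,0,0],[0,0,-0.004,0,0,0],[0,0,-0.005,0,0,0],[0,0,-0.003,0,0,0]]'
```

```text
time: 28.03
ee_pos: [0.4518, 0.1123, 0.0388]
tcp_rot: [-179.9, 0.1, 110.0]
wrist_force: [-0.0, -0.4, 0.2]
opening: 0.0856
time: 28.7
ee_pos: [0.4524, 0.1124, 0.0345]
tcp_rot: [-180.0, 0.1, 110.0]
wrist_force: [-1.0, 0.4, 0.9]
opening: 0.0857
time: 29.37
ee_pos: [0.4524, 0.1124, 0.0344]
tcp_rot: [-179.9, 0.1, 110.0]
wrist_force: [-1.3, -1.2, 4.5]
opening: 0.0523
time: 30.03
ee_pos: [0.4524, 0.1124, 0.0499]
tcp_rot: [-179.9, 0.1, 110.0]
wrist_force: [0.1, -0.2, -2.0]
opening: 0.052
```

The vase reads 52 mm where the body should be 54, so the pads are on the shoulder edge. I'll set it back down and grip lower.

```bash
python3 -m handwheel '[[0,0,0.004,0,0,0],[0,0,0.004,0,0,0],[0,0,0.003,0,0,0],[0,0,0.002,0,0,0],[0,0,0.0015,0,0,0],[0,0,0.0005,0,0,0],[0,0,0,0,0,0],[0,0,0,0,0,0]]'
python3 -m handwheel '[[0,0,0,0,0,0],[0,0,0,0,0,0],[0,0,0,0,0,0],[0,0,0,0,0,0],[0,0,0.002,0,0,0],[0,0,0.002,0,0,0],[0,0,0.002,0,0,0],[0,0,0,0,0,0]]' 1
python3 -m handwheel '[[0,0,0,0,0,0],[0,0,0,0,0,0],[0,0,0,0,0,0],[0,0,0,0,0,0],[0,0,0,0,0,0],[0,0,0,0,0,0],[0,0,0,0,0,0],[0,0,0,0,0,0]]' -1 35
python3 -m handwheel '[[0,0,0,0,0,0],[0,0,0,0,0,0],[0,0,0,0,0,0],[0,0,0,0,0,0],[0,0,0,0,0,0],[0,0,0,0,0,0],[0,0,0,0,0,0],[0,0,0,0,0,0]]'
```

```text
time: 30.7
ee_pos: [0.4522, 0.1123, 0.0344]
tcp_rot: [-179.9, 0.1, 110.0]
wrist_force: [-2.0, -1.8, 3.8]
opening: 0.0518
time: 31.37
ee_pos: [0.452, 0.1123, 0.0277]
tcp_rot: [-179.9, 0.1, 110.0]
wrist_force: [0.1, -0.8, -0.5]
opening: 0.0854
time: 32.03
ee_pos: [0.4524, 0.1123, 0.0285]
tcp_rot: [-179.9, 0.1, 110.0]
wrist_force: [-0.5, 0.2, 3.3]
opening: 0.0524
time: 32.7
ee_pos: [0.4524, 0.1124, 0.0284]
tcp_rot: [-179.9, 0.1, 110.0]
wrist_force: [-1.4, -0.1, 4.8]
opening: 0.053
```

```bash
python3 -m handwheel '[[0,0,-0.002,0,0,0],[0,0,-0.005,0,0,0],[0,0,-0.01,0,0,0],[0,0,-0.015,0,0,0],[0,0,-0.018,0,0,0],[0,0,-0.02,0,0,0],[0,0,-0.02,0,0,0],[0,0,-0.018,0,0,0]]'
python3 -m handwheel '[[0,0,-0.015,0,0,0],[0,0,-0.012,0,0,0],[0,0,-0.008,0,0,0],[0,0,-0.004,0,0,0],[0,0,0,0,0,0],[0,0,0,0,0,0],[0,0,0,0,0,0],[0,0,0,0,0,0]]'
python3 h.py .629 .3055 .18 110; python3 pads.py w4.png
```

```text
time: 33.37
ee_pos: [0.4523, 0.1126, 0.1382]
tcp_rot: [-180.0, 0.1, 110.0]
wrist_force: [0.1, 0.6, -2.5]
opening: 0.0524
time: 34.03
ee_pos: [0.452, 0.1126, 0.1744]
tcp_rot: [-179.8, 0.1, 110.0]
wrist_force: [-0.4, -0.1, -1.7]
opening: 0.0527
t 34.0 p [0.452  0.1126 0.1744] yaw 110.0 tilt [-0.15  0.12] | wz 0.0  shift 0.1207 0.2323 -0.0056  q6end 96  F 1.7 op 0.0527
  rotvec [-0.15  0.12  0.01]
pad [594.   57.6] 2709 [611.1 291.6] [47.1 66. ] 8.2 edge
pad [492.  289.2] 2875 [635.6  85.2] [77.3 88.2] 78.0 
pad [244.8 409.2] 418 [ 460.4 -102.7] [23.5 75. ] 28.9 
obj [196.8  18. ] 1186 [336.  210.2] [26.9 21.4] 24.3 zt 0.037 top [336.3 210. ] [26.3 17.8] 22.7 [20. 65. 64.]
obj [476.4 108. ] 1305 [532.3 222.2] [30.4 29.5] 85.7 zt 0.023 top [532.3 222.2] [30.4 29.5] 85.7 [111.  93.  65.]
obj [518.4 321.6] 2697 [628.4  89.3] [43.8 43.1] 16.0 zt 0.060 top [628.4  89.3] [43.8 43.1] 16.0 [68. 72. 61.]
```

View pics/w4.png

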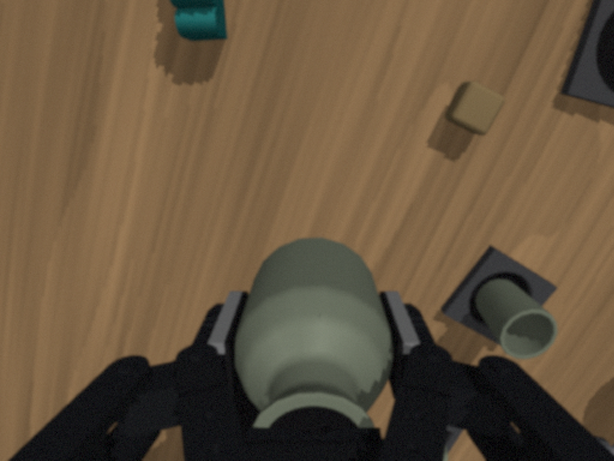

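```bash
python3 -m handwheel '[[0.004,0.008,0,0,0,0],[0.007,0.013,0,0,0,0],[0.009,0.017,0,0,0,0],[0.0105,0.02,0,0,0,0],[0.0105,0.02,0,0,0,0],[0.0105,0.02,0,0,0,0],[0.0105,0.02,0,0,0,0],[0.0105,0.02,0,0,0,0]]'
python3 -m handwheel '[[0.0105,0.02,0,0,0,0],[0.0105,0.02,0,0,0,0],[0.009,0.017,0,0,0,0],[0.007,0.013,0,0,0,0],[0.005,0.01,0,0,0,0],[0.004,0.007,0,0,0,0],[0.0025,0.0073,0,0,0,0],[0,0,0,0,0,0]]'
python3 -m handwheel '[[0,0,0,0,0,0],[0,0,0,0,0,0],[0,0,0,0,0,0],[0,0,0,0,0,0],[0,0,0,0,0,0],[0,0,0,0,0,0],[0,0,0,0,0,0],[0,0,0,0,0,0]]' >/dev/null
python3 h.py .629 .3055 .0315 110
python3 - <<'E'
from h import *
from pads import pads
pads()
for n in ['scene','side']:
    c=grab(n); p=cloud(c); hsv=cv2.cvtColor(c['img'],cv2.COLOR_RGB2HSV).astype(int)
    print(n); near=(abs(p[...,0]-.629)<.06)&(abs(p[...,1]-.305)<.06)
    im=c['img'].astype(int); g=near&(p[...,2]>.13)&(p[...,2]<.19)&(im[...,1]>im[...,0]+2)&(im[...,1]>im[...,2]+4)
    print('vase',g.sum(),p[g].min(0).round(4),p[g].max(0).round(4))
    m=near&(hsv[...,1]<110)&(hsv[...,2]<120)&(p[...,2]<.0135)&(p[...,2]>-.01)
    r=cv2.minAreaRect((p[m][:,:2]*1000).astype(np.float32)); print('pad',np.round(r[0]),np.round(r[1]),r[2])
E
```

```text
time: 34.75
ee_pos: [0.5581, 0.2294, 0.1743]
tcp_rot: [-179.9, 0.1, 110.0]
wrist_force: [0.3, 0.2, -1.8]
opening: 0.0527
time: 35.42
ee_pos: [0.63, 0.3072, 0.1732]
tcp_rot: [-179.9, 0.1, 110.0]
wrist_force: [0.9, 0.4, -2.4]
opening: 0.0525
t 36.1 p [0.6292 0.3058 0.1748] yaw 110.0 tilt [-0.07  0.12] | wz -0.0  shift -0.0002 -0.0003 0.1433  q6end 96  F 1.8 op 0.0522
  rotvec [-0.07  0.12 -0.  ]
pad [313.2 198. ] 7331 [631.6 295.8] [ 90.8 105.7] 8.3 
pad [517.2 314.4] 3521 [827.9 274.9] [77.5 66.8] 62.9 
obj [165.6 264. ] 890 [532.9 223.4] [29.4 30.2] 84.3 zt 0.024 top [532.9 223.4] [29.4 30.2] 84.3 [125. 106.  74.]
obj [550.8 326.4] 6623 [822.  285.3] [123.1 107.7] 3.2 zt 0.051 top [822.8 286.7] [104.6 123.8] 88.9 [42. 40. 41.]
scene
vase 256 [0.6106 0.2754 0.1509] [0.6606 0.3054 0.19  ]
pad [630. 308.] [ 91. 100.] 8.431516647338867
side
vase 127 [0.6028 0.2785 0.1465] [0.6633 0.3108 0.19  ]
pad [630. 303.] [90. 89.] 8.40994644165039
```

```bash
python3 -m handwheel '[[0,0,0.008,0,0,0],[0,0,0.014,0,0,0],[0,0,0.018,0,0,0],[0,0,0.018,0,0,0],[0,0,0.018,0,0,0],[0,0,0.016,0,0,0],[0,0,0.013,0,0,0],[0,0,0.009,0,0,0]]'
python3 -m handwheel '[[0,0,0.007,0,0,0],[0,0,0.006,0,0,0],[0,0,0.005,0,0,0],[0,0,0.004,0,0,0],[0,0,0.003,0,0,0],[0,0,0.001,0,0,0],[0,0,0,0,0,0],[0,0,0,0,0,0]]'
python3 -m handwheel '[[0,0,0.0005,0,0,0],[0,0,0.0005,0,0,0],[0,0,0.0005,0,0,0],[0,0,0.0005,0,0,0],[0,0,0,0,0,0],[0,0,0,0,0,0],[0,0,0,0,0,0],[0,0,0,0,0,0]]'
```

```text
time: 36.9
ee_pos: [0.6286, 0.3053, 0.0585]
tcp_rot: [-179.8, 0.1, 110.0]
wrist_force: [-0.7, -0.4, -3.2]
opening: 0.0525
time: 37.57
ee_pos: [0.6293, 0.3056, 0.0351]
tcp_rot: [-180.0, 0.1, 110.0]
wrist_force: [0.0, 1.2, -1.6]
opening: 0.0525
time: 38.23
ee_pos: [0.6292, 0.3055, 0.0327]
tcp_rot: [-179.9, 0.1, 110.0]
wrist_force: [-0.1, 0.0, -2.5]
opening: 0.0525
```

```bash
python3 -m handwheel '[[0,0,0.0005,0,0,0],[0,0,0.0005,0,0,0],[0,0,0,0,0,0],[0,0,0,0,0,0],[0,0,0,0,0,0],[0,0,0,0,0,0],[0,0,0,0,0,0],[0,0,0,0,0,0]]'
python3 -m handwheel '[[0,0,0.0005,0,0,0],[0,0,0.0003,0,0,0],[0,0,0,0,0,0],[0,0,0,0,0,0],[0,0,0,0,0,0],[0,0,0,0,0,0],[0,0,0,0,0,0],[0,0,0,0,0,0]]'
```

```text
time: 38.9
ee_pos: [0.6292, 0.3055, 0.0317]
tcp_rot: [-179.9, 0.1, 110.0]
wrist_force: [1.2, 0.1, -2.8]
opening: 0.0525
time: 39.57
ee_pos: [0.6292, 0.3055, 0.0315]
tcp_rot: [-180.0, 0.1, 110.0]
wrist_force: [-3.1, -1.2, 4.6]
opening: 0.0524
```

```bash
python3 -m handwheel '[[0,0,0,0,0,0],[0,0,0,0,0,0],[0,0,0,0,0,0],[0,0,0,0,0,0],[0,0,0,0,0,0],[0,0,-0.002,0,0,0],[0,0,-0.005,0,0,0],[0,0,-0.008,0,0,0]]' 1
python3 -m handwheel '[[0,0,-0.015,0,0,0],[0,0,-0.02,0,0,0],[0,0,-0.025,0,0,0],[0,0,-0.025,0,0,1.5],[0,0,-0.025,0,0,2.5],[0,0,-0.02,0,0,2.5],[0,0,-0.015,0,0,2.5],[0,0,-0.008,0,0,0]]'
python3 h.py .4443 -.3435 .19 101; python3 pads.py
```

```text
time: 40.23
ee_pos: [0.6288, 0.3054, 0.0457]
tcp_rot: [-179.9, 0.1, 110.0]
wrist_force: [-0.2, -0.4, 0.5]
opening: 0.0852
time: 40.9
ee_pos: [0.6297, 0.3062, 0.2026]
tcp_rot: [179.8, 0.1, 100.9]
wrist_force: [1.3, 0.4, 0.1]
opening: 0.0854
t 40.9 p [0.6297 0.3062 0.2026] yaw 100.9 tilt [-0.17  0.08] | wz -0.1  shift -0.6023 -0.3060 0.0126  q6end 41  F 1.4 op 0.0854
  rotvec [ 0.17  0.08 -0.11]
pad [314.4 188.4] 4221 [630.4 302. ] [90.3 93.3] 8.3 
pad [519.6 268.8] 3465 [826.2 276. ] [78.7 74.6] 58.7 
pad [273.6 387.6] 1936 [629.6  83.7] [84.2 75.7] 79.8 
obj [312.  208.8] 3041 [628.1 309.2] [52.5 47.4] 11.1 zt 0.085 top [628.8 306.1] [31.5 32. ] 13.6 [78. 82. 71.]
obj [544.8 288. ] 7468 [822.4 277.8] [122.  122.8] 70.5 zt 0.051 top [822.4 277.8] [122.  122.8] 70.5 [42. 40. 42.]
obj [188.4 271.2] 735 [533.  222.9] [29.6 30.7] 85.1 zt 0.024 top [533.  222.9] [29.6 30.7] 85.1 [116.  98.  69.]
obj [271.2 410.4] 1027 [627.8  92.6] [39.9 38.5] 53.0 zt 0.060 top [625.5 102.1] [41.2 18. ] 14.8 [73. 78. 67.]
```

```bash
python3 -m handwheel '[[-0.006,-0.003,0,0,0,0],[-0.01,-0.005,0,0,0,0],[-0.014,-0.007,0,0,0,0],[-0.018,-0.009,0,0,0,0],[-0.022,-0.011,0,0,0,0],[-0.024,-0.012,0,0,0,0],[-0.024,-0.012,0,0,0,0],[-0.024,-0.012,0,0,0,0]]'
python3 -m handwheel '[[-0.024,-0.012,0,0,0,0],[-0.024,-0.012,0,0,0,0],[-0.024,-0.012,0,0,0,0],[-0.024,-0.012,0,0,0,0],[-0.024,-0.012,0,0,0,0],[-0.024,-0.012,0,0,0,0],[-0.024,-0.012,0,0,0,0],[-0.024,-0.012,0,0,0,0]]'
python3 -m handwheel '[[-0.024,-0.012,0,0,0,0],[-0.024,-0.012,0,0,0,0],[-0.024,-0.012,0,0,0,0],[-0.024,-0.012,0,0,0,0],[-0.024,-0.012,0,0,0,0],[-0.024,-0.012,0,0,0,0],[-0.024,-0.012,0,0,0,0],[-0.024,-0.012,0,0,0,0]]'
python3 -m handwheel '[[-0.022,-0.011,0,0,0,0],[-0.018,-0.009,0.002,0,0,0],[-0.014,-0.007,0.002,0,0,0],[-0.01,-0.006,0.002,0,0,0],[-0.0073,-0.005,0.002,0,0,0],[-0.005,-0.005,0.002,0,0,0],[0,0,0,0,0,0],[0,0,0,0,0,0]]'
python3 h.py .4443 -.3435 .03 101; python3 pads.py
```

```text
time: 41.62
ee_pos: [0.5854, 0.1514, 0.1976]
tcp_rot: [-179.8, 0.1, 101.1]
wrist_force: [-0.1, -0.1, 0.2]
opening: 0.0855
time: 42.28
ee_pos: [0.5277, -0.0552, 0.1983]
tcp_rot: [-179.8, 0.1, 101.1]
wrist_force: [0.9, -0.5, -0.1]
opening: 0.0853
time: 42.95
ee_pos: [0.47, -0.2617, 0.1989]
tcp_rot: [-179.9, 0.1, 101.1]
wrist_force: [1.0, 0.1, 0.3]
opening: 0.0854
time: 43.62
ee_pos: [0.4437, -0.3434, 0.1904]
tcp_rot: [-179.9, 0.1, 101.0]
wrist_force: [0.7, 0.5, -0.3]
opening: 0.0853
t 43.6 p [ 0.4437 -0.3434  0.1904] yaw 101.0 tilt [-0.07  0.11] | wz 0.0  shift -0.0002 0.0006 0.1604  q6end 41  F 0.9 op 0.0853
  rotvec [-0.07  0.11  0.01]
pad [598.8   9.6] 451 [ 621.8 -160.4] [27.3 16.3] 13.7 edge
pad [404.4 429.6] 600 [ 584.8 -567.9] [55.2 26. ] 2.7 
obj [478.8  80.4] 1420 [ 536.6 -230.2] [31.  30.7] 2.5 zt 0.042 top [ 536.6 -230.2] [31.  30.7] 2.3 [104.  82.  44.]
obj [314.4 212.4] 4872 [ 443.6 -343.7] [48.  71.2] 11.4 zt 0.058 top [ 443.6 -343.7] [48.  71.2] 11.4 [93. 99. 84.]
```

```bash
python3 -m handwheel '[[0,0,0.008,0,0,0],[0,0,0.014,0,0,0],[0,0,0.018,0,0,0],[0,0,0.02,0,0,0],[0,0,0.02,0,0,0],[0,0,0.02,0,0,0],[0,0,0.018,0,0,0],[0,0,0.014,0,0,0]]'
python3 -m handwheel '[[0,0,0.011,0,0,0],[0,0,0.009,0,0,0],[0,0,0.005,0,0,0],[0,0,0.0025,0,0,0],[0,0,0,0,0,0],[0,0,0,0,0,0],[0,0,0,0,0,0],[0,0,0,0,0,0]]'
python3 -m handwheel '[[0,0,0,0,0,0],[0,0,0,0,0,0],[0,0,0,0,0,0],[0,0,0,0,0,0],[0,0,0,0,0,0],[0,0,0,0,0,0],[0,0,0,0,0,0],[0,0,0,0,0,0]]' -1 40
python3 -m handwheel '[[0,0,0,0,0,0],[0,0,0,0,0,0],[0,0,0,0,0,0],[0,0,-0.002,0,0,0],[0,0,-0.005,0,0,0],[0,0,-0.01,0,0,0],[0,0,-0.015,0,0,0],[0,0,-0.018,0,0,0]]'
python3 -m handwheel '[[0,0,-0.02,0,0,0],[0,0,-0.02,0,0,0],[0,0,-0.02,0,0,0],[0,0,-0.02,0,0,0],[0,0,-0.015,0,0,0],[0,0,-0.01,0,0,0],[0,0,-0.005,0,0,0],[0,0,0,0,0,0]]'
python3 h.py .452 -.0965 .185 70.5
```

```text
time: 44.33
ee_pos: [0.4436, -0.343, 0.0565]
tcp_rot: [-179.9, 0.1, 101.1]
wrist_force: [-0.4, -0.7, 0.6]
opening: 0.0857
time: 45.0
ee_pos: [0.4441, -0.3444, 0.0318]
tcp_rot: [-180.0, 0.2, 101.0]
wrist_force: [-0.1, -0.1, 0.0]
opening: 0.0853
time: 45.67
ee_pos: [0.4439, -0.3442, 0.0314]
tcp_rot: [-180.0, 0.2, 101.0]
wrist_force: [0.3, 0.7, 3.5]
opening: 0.0475
time: 46.33
ee_pos: [0.4432, -0.3436, 0.0812]
tcp_rot: [-179.9, 0.0, 101.0]
wrist_force: [0.5, -0.5, -2.9]
opening: 0.0478
time: 47.0
ee_pos: [0.4441, -0.3439, 0.1921]
tcp_rot: [-180.0, 0.2, 101.0]
wrist_force: [0.5, 0.2, -2.7]
opening: 0.0475
t 47.0 p [ 0.4441 -0.3439  0.1921] yaw 101.0 tilt [-0.01  0.19] | wz 30.5  shift 0.2359 -0.0751 0.0071  q6end 97  F 2.8 op 0.0475
  rotvec [ 0.04  0.19 30.51]
```

```bash
python3 -m handwheel '[[0,0,0,0,0,2],[0,0,0,0,0,4],[0,0,0,0,0,5],[0,0,0,0,0,5.5],[0,0,0,0,0,5],[0,0,0,0,0,4],[0,0,0,0,0,3],[0,0,0,0,0,2]]'
python3 -m handwheel '[[0.006,-0.002,0,0,0,0],[0.01,-0.003,0,0,0,0],[0.014,-0.0045,0,0,0,0],[0.018,-0.006,0,0,0,0],[0.02,-0.0064,0,0,0,0],[0.02,-0.0064,0,0,0,0],[0.02,-0.0064,0,0,0,0],[0.02,-0.0064,0,0,0,0]]'
python3 -m handwheel '[[0.02,-0.0064,0,0,0,0],[0.02,-0.0064,0,0,0,0],[0.018,-0.006,0,0,0,0],[0.016,-0.005,0,0,0,0],[0.013,-0.004,0,0,0,0],[0.01,-0.003,0,0,0,0],[0.007,-0.002,0,0,0,0],[0.004,-0.001,0,0,0,0]]'
python3 -m handwheel '[[0,0,0,0,0,0],[0,0,0,0,0,0],[0,0,0,0,0,0],[0,0,0,0,0,0],[0,0,0,0,0,0],[0,0,0,0,0,0],[0,0,0,0,0,0],[0,0,0,0,0,0]]' >/dev/null
python3 h.py .4525 -.0965 .0345 70.5
python3 - <<'E'
from h import *
from pads import pads
pads('w5.png')
for n in ['scene','side']:
    c=grab(n); p=cloud(c); im=c['img'].astype(int)
    near=(abs(p[...,0]-.452)<.07)&(abs(p[...,1]+.0965)<.07)
    g=near&(p[...,2]>.15)&(p[...,2]<.22)&(im[...,1]>im[...,0]+2)&(im[...,1]>im[...,2]+4)
    r=cv2.minAreaRect((p[g][:,:2]*1000).astype(np.float32)); print(n,'box',g.sum(),np.round(r[0]),np.round(r[1]),round(r[2],1),'z',p[g][:,2].min(),p[g][:,2].max())
E
```

```text
time: 47.67
ee_pos: [0.4435, -0.3435, 0.1897]
tcp_rot: [-179.9, 0.1, 70.3]
wrist_force: [-0.3, 0.7, -2.8]
opening: 0.048
time: 48.33
ee_pos: [0.4474, -0.2071, 0.1907]
tcp_rot: [180.0, 0.1, 70.6]
wrist_force: [-0.1, 0.2, -3.0]
opening: 0.0478
time: 49.0
ee_pos: [0.4519, -0.0951, 0.1905]
tcp_rot: [180.0, 0.1, 70.6]
wrist_force: [0.0, -1.4, -2.1]
opening: 0.0478
t 49.7 p [ 0.452  -0.0964  0.1905] yaw 70.5 tilt [-0.02  0.15] | wz -0.0  shift 0.0001 0.0005 0.1560  q6end 97  F 2.9 op 0.0475
  rotvec [ 0.02  0.15 -0.01]
pad [525.6 128.4] 4274 [ 641.5 -109.7] [ 66.  122.9] 0.4 
pad [314.4 174. ] 5923 [444.8 -89.4] [ 99.5 104. ] 70.9 
obj [374.4  43.2] 1503 [527.4  -0.9] [30.7 31.1] 20.9 zt 0.046 top [527.4  -0.9] [30.5 31.1] 18.5 [147. 140. 133.]
obj [556.8 136.8] 4128 [ 638.2 -106.9] [27.7 84.6] 0.3 zt 0.055 top [ 638.3 -106.6] [16.6 26.8] 88.0 [80. 85. 73.]
obj [460.8 319.2] 1009 [ 536.9 -229.9] [31.9 31.3] 54.9 zt 0.042 top [ 536.9 -229.9] [31.9 31.3] 54.9 [115.  93.  55.]
scene box 491 [ 462. -101.] [67. 58.] 69.1 z 0.16429315525165789 0.2166055661149111
side box 725 [ 452. -107.] [54. 57.] 69.6 z 0.16191005551448256 0.2193142546068989
```

View pics/w5.png

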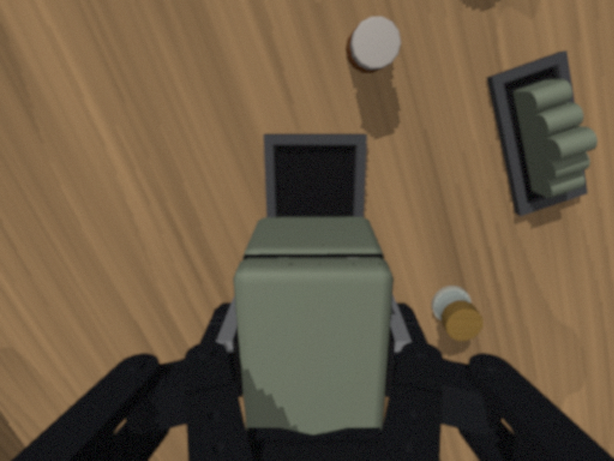

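```bash
python3 -m handwheel '[[0,0.0005,0.008,0,0,0],[0,0,0.014,0,0,0],[0,0,0.018,0,0,0],[0,0,0.018,0,0,0],[0,0,0.018,0,0,0],[0,0,0.018,0,0,0],[0,0,0.016,0,0,0],[0,0,0.012,0,0,0]]'
python3 -m handwheel '[[0,0,0.009,0,0,0],[0,0,0.007,0,0,0],[0,0,0.006,0,0,0],[0,0,0.005,0,0,0],[0,0,0.003,0,0,0],[0,0,0.002,0,0,0],[0,0,0,0,0,0],[0,0,0,0,0,0]]'
python3 -m handwheel '[[0,0,0.0005,0,0,0],[0,0,0.0004,0,0,0],[0,0,0,0,0,0],[0,0,0,0,0,0],[0,0,0,0,0,0],[0,0,0,0,0,0],[0,0,0,0,0,0],[0,0,0,0,0,0]]'
```

```text
time: 50.48
ee_pos: [0.4517, -0.0966, 0.0664]
tcp_rot: [-179.9, 0.2, 70.5]
wrist_force: [-0.2, 0.5, -2.6]
opening: 0.0477
time: 51.15
ee_pos: [0.4526, -0.0969, 0.0368]
tcp_rot: [180.0, 0.1, 70.5]
wrist_force: [-0.2, -0.2, -1.9]
opening: 0.0473
time: 51.82
ee_pos: [0.4525, -0.0968, 0.0356]
tcp_rot: [180.0, 0.1, 70.5]
wrist_force: [0.7, -0.0, -2.8]
opening: 0.0474
```

```bash
python3 -m handwheel '[[0,0,0.0005,0,0,0],[0,0,0.0004,0,0,0],[0,0,0,0,0,0],[0,0,0,0,0,0],[0,0,0,0,0,0],[0,0,0,0,0,0],[0,0,0,0,0,0],[0,0,0,0,0,0]]'
python3 -m handwheel '[[0,0,0.0004,0,0,0],[0,0,0.0004,0,0,0],[0,0,0,0,0,0],[0,0,0,0,0,0],[0,0,0,0,0,0],[0,0,0,0,0,0],[0,0,0,0,0,0],[0,0,0,0,0,0]]'
```

```text
time: 52.48
ee_pos: [0.4524, -0.0968, 0.0347]
tcp_rot: [180.0, 0.1, 70.5]
wrist_force: [-0.5, -0.4, -1.3]
opening: 0.0477
time: 53.15
ee_pos: [0.4525, -0.0968, 0.0343]
tcp_rot: [180.0, 0.1, 70.5]
wrist_force: [-3.7, 0.4, 5.4]
opening: 0.0476
```

Contact at the expected height. Releasing, lifting, and checking all four.

```bash
python3 -m handwheel '[[0,0,0,0,0,0],[0,0,0,0,0,0],[0,0,0,0,0,0],[0,0,0,0,0,0],[0,0,0,0,0,0],[0,0,-0.002,0,0,0],[0,0,-0.005,0,0,0],[0,0,-0.008,0,0,0]]' 1
python3 -m handwheel '[[0,0,-0.015,0,0,0],[0,0,-0.02,0,0,0],[0,0,-0.025,0,0,0],[0,0,-0.025,0,0,0],[0,0,-0.025,0,0,0],[0,0,-0.02,0,0,0],[0,0,-0.015,0,0,0],[0,0,-0.01,0,0,0]]'
python3 -m handwheel '[[-0.01,0,-0.01,0,0,0],[-0.02,0,-0.01,0,0,0],[-0.02,0,-0.01,0,0,0],[-0.02,0,-0.01,0,0,0],[-0.02,0,-0.01,0,0,0],[-0.02,0,0,0,0,0],[-0.01,0,0,0,0,0],[0,0,0,0,0,0]]'
python3 - <<'E'
from h import *
from pads import pads
pads()
for n in ['scene','side']:
    c=grab(n); save(c,n+'2.png',1.5); p=cloud(c)
    for l,x,y,h in [('vase',629,305,83),('cup',630,88,59),('box',452,-96,59),('rest',639,-107,55),('glue',538,-230,40),('filler',529,-1,44)]:
        near=(abs(p[...,0]-x/1e3)<.05)&(abs(p[...,1]-y/1e3)<.05)&(p[...,2]>.016)&(p[...,2]<.1); q=p[near]; zt=np.percentile(q[:,2],98); t=q[q[:,2]>zt-.008]
        r=cv2.minAreaRect((t[:,:2]*1000).astype(np.float32)); print(n,l,'want z',h,'zt',round(zt*1e3,1),np.round(r[0]),np.round(r[1]),round(r[2]))
E
```

```text
time: 53.82
ee_pos: [0.4521, -0.0967, 0.0489]
tcp_rot: [-180.0, 0.1, 70.5]
wrist_force: [0.8, -0.1, -0.0]
opening: 0.0854
time: 54.48
ee_pos: [0.453, -0.0965, 0.2066]
tcp_rot: [179.8, 0.1, 70.5]
wrist_force: [0.1, 0.0, 0.2]
opening: 0.0858
time: 55.15
ee_pos: [0.4116, -0.211, 0.2539]
tcp_rot: [-180.0, 0.2, 70.4]
wrist_force: [1.1, 0.2, 0.8]
opening: 0.0851
pad [314.4  63.6] 3011 [ 450.6 -102. ] [92.3 84.9] 70.8 edge
pad [520.8  33.6] 1757 [ 641.5 -137.7] [66.9 59.2] 0.0 edge
obj [313.2  44.4] 3954 [450.6 -99.9] [65.  47.7] 70.9 zt 0.061 top [450.6 -99.9] [65.2 47.6] 71.2 [ 96. 102.  88.]
obj [538.8  16.8] 1021 [ 638.1 -133. ] [27.  32.9] 0.7 zt 0.044 top [ 635.7 -134.4] [18.9 28.3] 72.4 [60. 64. 55.]
obj [452.4 163.2] 810 [ 536.6 -229.3] [30.6 31. ] 71.1 zt 0.042 top [ 536.8 -229.4] [30.6 30.6] 71.1 [107.  85.  47.]
scene vase want z 83 zt 83.5 [632. 303.] [32. 29.] 73
scene cup want z 59 zt 60.0 [633.  87.] [42. 42.] 79
scene box want z 59 zt 60.1 [456. -98.] [72. 50.] 71
scene rest want z 55 zt 54.8 [ 642. -108.] [26. 15.] 2
scene glue want z 40 zt 41.5 [ 541. -231.] [31. 30.] 64
scene filler want z 44 zt 45.1 [532.  -3.] [27. 32.] 53
side vase want z 83 zt 86.5 [630. 308.] [34. 29.] 78
side cup want z 59 zt 63.8 [616. 100.] [37. 11.] 52
side box want z 59 zt 63.0 [452. -99.] [71. 50.] 71
side rest want z 55 zt 45.2 [ 642. -110.] [64. 28.] 89
side glue want z 40 zt 42.4 [ 538. -231.] [30. 32.] 67
side filler want z 44 zt 48.1 [529.   4.] [24. 29.] 65
```

View pics/side2.png

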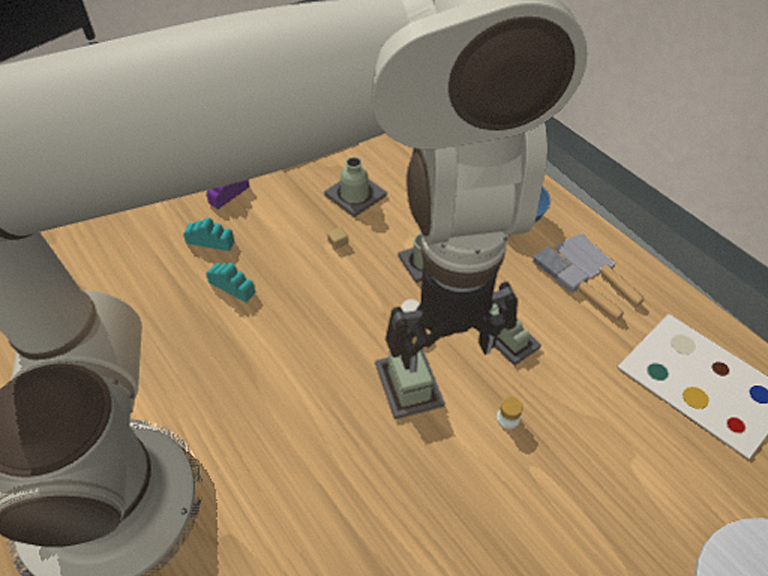

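View pics/scene2.png

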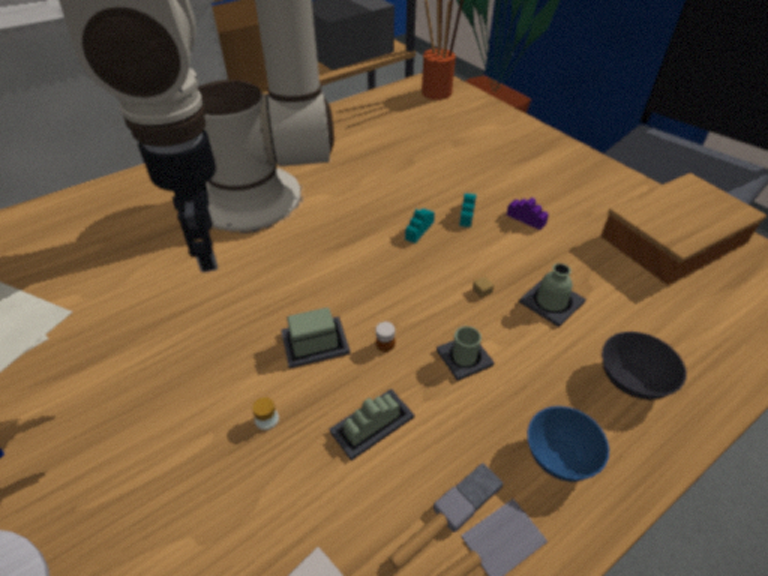

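The scene picture shows each piece upright in its own recess: box (313,330), brush rest (373,420), cup (466,345) and vase (555,288). Both jars are where they were, at (385,335) and (263,412), and the gripper is clear.

```bash
python3 -c "
from h import *
print(order.job_done())"
```

```text
the job is handed in; nothing more can be done
None
```

All four pieces are in their matching foam rests and the job was handed in at about 55 s of the 109 s allowed. The order was brush rest, cup, vase, then box. Each was lowered slowly until the wrist felt light contact (under 10 N), then released.

**Last checks:** In the final scene view the tops stand at 83.5 mm (vase), 60.0 mm (cup), 60.1 mm (box) and 54.8 mm (brush rest). The expected heights for seated pieces are 83, 59, 59 and 55 mm. Each piece sits upright inside its recess. Both jars stand within 1–2 mm of where they started, and the gripper is clear and open.

**What disagreed or went wrong:**
- In the final side view the arm hid part of the cup, the brush rest and the amber jar, so its readings for those three are not valid. Its vase and box heights read 3–4 mm high.
- Positions from the cameras differ by 2–5 mm. The scene view puts the box about 5 mm from its first pad reading, and the wrist view put the pad where I aimed. That is still inside the 8 mm margin.
- An early turn with the empty gripper hit joint 6's range limit and tilted the tool by 2°; I corrected it before the first grasp.
- I set the vase back down once to grip it lower, because the jaws read 52 mm where the body should be 54 mm. The second grip read about the same (52.5–53 mm) and held.

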